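# Make up two microscope kits

### The arm

A 7-joint arm with a two-finger parallel gripper is mounted at the origin on the work surface. World frame = base frame: x ahead of the robot, y to its left, z up, the work surface at z = 0. Lengths are in m, angles in rad, forces in N, time in s.
With the tool pointing down it reaches from about 0.4 to 0.875 m from the base axis. Payload 19.3 kg.
Tool frame: the origin (TCP) lies between the finger pads; the fingertips stand 8 mm ahead of it and the grasp point (between the pads) lies 11 mm behind it (bot.tip_extent is the x of the fingertips in the tool frame, in m); x points along the fingers, y is the direction in which the jaws open and shut, and the axes are right-handed (so a half turn about x gives the same grasp; the last joint's range is limited). The gripper opens to 85 mm and grips with 20 to 120 N. Pads are 22 mm wide; open, the fingers measure 114 mm over their backs; the gripper's body (76 mm by 85 mm) begins 54 mm behind the grasp point. The pads swing forward as they close: fully open they stand 13 mm farther back than shut.
Start: joints at [-1.41, 0.521, -0.036, 1.599, 0.021, 1.021, -0.113], TCP at [0.143, 0.608, 0.202] pointing down, gripper open.
Joint ranges: [-2.91, 2.91], [-0.3, 2.13], [-1.5, 1.42], [0.17, 2.43], [-1.26, 4.41], [0.16, 1.93], [-2.52, 2.52]. Speed limits (rad/s): [1.89, 1.89, 2.39, 2.39, 3.01, 3.01, 3.01].

### API

Orientations are given as [roll, pitch, yaw] about the fixed x, y, z axes, in that order (R = Rz(yaw) Ry(pitch) Rx(roll)).
In Python, from workcell import telemetry, grab_frame, job, cut_out, pinpoint, bot gives the robot as it stands.
- The arm moves only by the tool send_rows, never from a script. Its argument "rows" is a list of rows, each an object of numbers: "dx", "dy", "dz": the shift along the tool's x, y, z in cm; "rx", "ry", "rz": the turn, a rotation vector about the tool's x, y, z in units of 10 degrees (1.0 is 10 degrees); "fingers": the closure, from -1 (fully open) to 1 (shut). In form: [{"dx": .., "dy": .., "dz": .., "rx": .., "ry": .., "rz": .., "fingers": ..}, ...]. A call has exactly 8 rows; each row is the pose to reach, as a shift and turn from the pose commanded when the call began, along the tool's axes at that moment; what a row does not reach only later rows make up. A row lasts 1/8 s, in which the tool goes at most 62.5 mm and 10.7 degrees, less where a joint would pass 70% of its speed; a pose out of reach is approached as far as the arm can. A call with a gripper value outside its range is refused whole. The fingers move at their own pace and stop on an object; "squeeze" is the grip in N (left out, the last holds). Time passes only in rows, so rows that repeat a pose let the fingers close, or fill a call up. It gives the time, the measured TCP pose, the force and the opening at its end, in the units of the state.
- telemetry.observe(): the state, without advancing time (a new reading comes with each control period).
- grab_frame(name): name is "scene" or "side" or "wrist"; returns a dict with "pixels" (400x640x3 uint8, blue, green, red), "fx", "fy", "cx", "cy" (pixels), "R" (3x3) and "t" (3): a world point X has camera coordinates R X + t. Camera axes: x right, y down, z forward; pixel columns grow to the right and rows downward; lengths in m; the calibration is good to about 2 mm. A picture is of the moment at which its call begins. There is no depth.
- job.job_done(): hands the job in, once; it reports no verdict.
Trained networks look in a picture, given as the dict that the camera call returned (one of the last four; its "shot" number tells which), for a name from the list of things; names that differ only in an ending like _2 or _b are one class to them, and where a whole thing is asked for, a point or a joint stands for the part that bears it (a point fixed in the world has none). Each returns a list of dicts, best first, with "conf" (0 to 1); they miss things now and then, are a little off and sometimes report something else, mostly with a low value. They report only what shows in the picture. A call takes as long as a camera call.
- cut_out(picture, label): "pixels" (400x640 bool, what is visible of it) and "centre" ([column, row] in pixels, amid what is visible of it).
- pinpoint(picture, label): "centre" ([column, row] in pixels: a listed point, or the origin of a listed thing).
The state is a dict: "clock": time; "qpos": joint angles; "qd": joint speeds; "joint_efforts": joint torques, N m; "position": TCP position; "tool_rot": TCP orientation; "force": force on the tool from outside, world axes, zero at the start; "moment": the same for the moment, N m; "grip_width": finger opening in m.
Only numpy, scipy, OpenCV 4.12 (cv2) and the standard library are available. Lean on these libraries where they do the work, as an engineer would, in place of code of your own. Each camera call takes 0.05 s, during which the arm holds its last target.

### The job

Make up the two kits for the microscope. In the blue tray put the dish with the orange lid on the orange spot, the jar with the yellow cap on the yellow spot and the green-banded objective on the dark round spot; in the grey tray put the filter cube with the green window on the dark square and the blue-banded objective on the dark round spot. Stand everything upright and centred on its spot, and leave the rest of the stock (red-banded objective, black-capped jar, cube with the red window) standing where it is.

Things in the scene. Friction and masses are not known exactly. Their poses are not given: they have to be found in the camera images.
- tray_blue: fixed blue tray, 200 mm (x) by 150 mm (y), floor 4 mm above origin, rim 10 mm high, finger tab at its +x end. Origin: centre of underside, z up. Printed spots, tray frame, mm: orange disc 80 wide at (50, 0) for the dish; yellow disc 56 wide at (-45, -40) for the jar; dark disc 52 wide at (-45, 40) for the objective. Trays stand left and right of the stock, either way round
- tray_grey: fixed light grey tray, 200 mm (x) by 150 mm (y), floor 4 mm above origin, rim 10 mm high, finger tab at its +x end. Origin: centre of underside, z up. Printed spots, tray frame, mm: dark square 60 wide at (45, 0) for the cube; dark disc 52 wide at (-45, 0) for the objective. Other equipment, up to 145 mm tall, stands only at x > 0.77 m or |y| > 0.45 m
- dish: closed culture dish with an opaque orange lid, flat disc 16 mm tall, lid 60 mm in diameter over a 57 mm white base 6 mm tall, empty, about 30 g; origin at the centre of its underside, z up. Goes in the blue tray.
- jar_yellow: closed white plastic specimen jar, 36 mm diameter (cap 37 mm), 44 mm tall, with a yellow cap, about 60 g; origin at the centre of its underside, z up. Goes in the blue tray.
- objective_green: microscope objective standing lens-up on the table: silver cylinder 32 mm diameter, straight sides from 0 to 38 mm height, then a green cone (also a green band round the barrel) narrowing to a 17 mm nose, 53 mm tall in all, about 120 g; origin at the centre of its underside, z up. Goes in the blue tray.
- cube_green: fluorescence filter cube: black block 40 x 40 mm, 36 mm tall, with a round green glass window (29 mm) on top and smaller ones on its +x and -x sides, about 90 g; origin at the centre of its underside, z up, x and y square to its sides. Goes in the grey tray.
- objective_blue: microscope objective standing lens-up on the table: silver cylinder 32 mm diameter, straight sides from 0 to 38 mm height, then a blue cone (also a blue band round the barrel) narrowing to a 17 mm nose, 53 mm tall in all, about 120 g; origin at the centre of its underside, z up. Goes in the grey tray.
- objective_red: microscope objective standing lens-up on the table: silver cylinder 32 mm diameter, straight sides from 0 to 38 mm height, then a red cone (also a red band round the barrel) narrowing to a 17 mm nose, 53 mm tall in all, about 120 g; origin at the centre of its underside, z up. Not wanted: leave it standing where it is.
- jar_black: closed white plastic specimen jar, 36 mm diameter (cap 37 mm), 44 mm tall, with a black cap, about 60 g; origin at the centre of its underside, z up. Not wanted: leave it standing where it is.
- cube_red: fluorescence filter cube: black block 40 x 40 mm, 36 mm tall, with a round red glass window (29 mm) on top and smaller ones on its +x and -x sides, about 90 g; origin at the centre of its underside, z up, x and y square to its sides. Not wanted: leave it standing where it is.

How it is judged:
By the outcome, as a careful person would: the job done as asked, in the order asked, and still so for the second after the job is handed in, with the robot touching nothing.
It also fails if it takes over 102 s, if anything falls off the work surface, if the arm or the gripper's body presses on something with over 40 N, if the wrist force passes 120 N, or if a joint passes its speed limit or range.

## Working session

There is one attempt and no reset: what is moved stays moved. The work goes in short steps, Python scripts to look and compute and a tool call to move; the robot and the scene stay as the last step left them, time stands still between calls to the robot, and variables do not carry over. Pictures are saved under pics/ and viewed, and the job is handed in when it is done.

Besides the shell and the picture viewer there is one more tool, called after "Request:" as name(argument=value, ...) on one line, values as JSON. send_rows: Moves the arm, as the interface text tells. Its arguments: {"type":"object","properties":{"rows":{"type":"array","items":{"type":"object","properties":{"dx":{"type":"number"},"dy":{"type":"number"},"dz":{"type":"number"},"rx":{"type":"number"},"ry":{"type":"number"},"rz":{"type":"number"},"fingers":{"type":"number"}}}},"squeeze":{"type":"number"}},"required":["rows"]}

```bash
ls; mkdir -p pics; python3 - <<'E'
from workcell import telemetry, grab_frame, bot
import cv2
s=telemetry.observe(); print(s)
print([a for a in dir(bot) if a[0]!='_'])
for n in ["scene","side","wrist"]:
    p=grab_frame(n); cv2.imwrite(f"pics/{n}0.png",p["pixels"]); print(n,p['fx'],p['cx'],p['cy'],p['R'],p['t'],p['shot'])
E
```

```text
pics
{'clock': 0.0, 'qpos': array([-1.41020542,  0.5219908 , -0.0363323 ,  1.59997705,  0.02124141,
        1.02110262, -0.1128298 ]), 'qd': array([-0.00107582,  0.00010008, -0.00126807,  0.00139624, -0.00026227,
       -0.00027923, -0.00135615]), 'joint_efforts': array([ 5.88291459e-04, -9.27068281e+01,  1.98021345e+00, -3.69948220e+01,
        1.79374247e-02,  7.73346779e-03,  9.09471453e-06]), 'position': array([0.14293282, 0.60807401, 0.20165126]), 'tool_rot': array([-1.46970603,  1.56970448, -1.70051137]), 'force': array([ 0.38948247,  0.68990793, -0.5312982 ]), 'moment': array([-0.00062174, -0.01281818,  0.0501654 ]), 'grip_width': 0.08546285223799858}
['IKError', 'tip_extent']
scene 426.4700298701266 317.90580044111397 198.91288870175728 [[ 0.84069626  0.54140807 -0.01034951]
 [ 0.35369495 -0.56348765 -0.7465799 ]
 [-0.4100362   0.62398635 -0.66521526]] [-0.47331567 -0.14994438  1.20063077] 1
side 518.01747387368 317.40125928477136 204.6827945419656 [[ 0.86710031 -0.49784359 -0.01699429]
 [-0.33772293 -0.56245351 -0.75471138]
 [ 0.36616973  0.66014984 -0.65583681]] [-0.47769475  0.21453594  0.73611675] 2
wrist 275.34282174153776 313.4722557235004 199.870026497812 [[ 2.29900318e-01  9.73213874e-01 -7.73657932e-04]
 [ 9.20358541e-01 -2.17155858e-01  3.25243740e-01]
 [ 3.16363716e-01 -7.54856819e-02 -9.45629902e-01]] [-0.62403239 -0.04066583  0.38164171] 3
```

View pictures.

View pics/scene0.png

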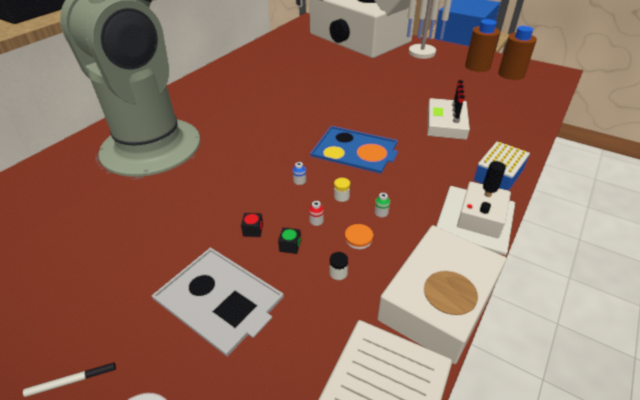

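View pics/side0.png

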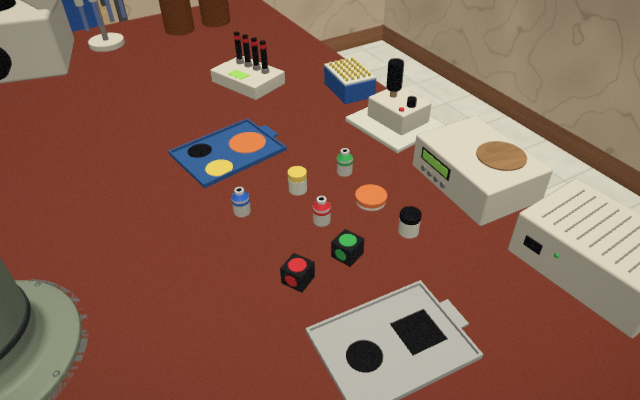

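View pics/wrist0.png

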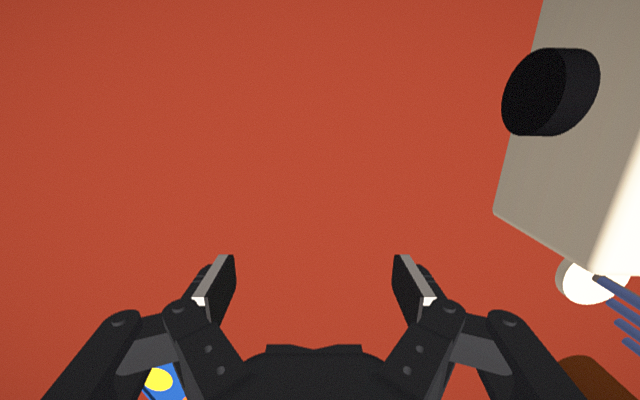

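```bash
cat > h.py <<'E'
import numpy as np, cv2
from workcell import telemetry, grab_frame, cut_out, pinpoint
from scipy.optimize import least_squares
def ray(p,uv):
    d=np.array([(uv[0]-p['cx'])/p['fx'],(uv[1]-p['cy'])/p['fy'],1.]); R=np.array(p['R']);t=np.array(p['t'])
    return -R.T@t, R.T@d
def onz(p,uv,z):
    c,d=ray(p,uv); return c+d*(z-c[2])/d[2]
def proj(p,X):
    c=np.array(p['R'])@np.array(X)+np.array(p['t']); return np.array([p['cx']+p['fx']*c[0]/c[2],p['cy']+p['fy']*c[1]/c[2]])
E
python3 - <<'E'
from h import *
S={n:grab_frame(n) for n in ["scene","side"]}
for l in "dish jar_yellow objective_green cube_green objective_blue objective_red jar_black cube_red tray_blue tray_grey".split():
    for n,p in S.items():
        r=pinpoint(p,l)
        for x in r[:2]: print(l,n,round(x['conf'],2),np.round(x['centre'],1),np.round(onz(p,x['centre'],0),4)[:2])
for n,p in S.items(): print(n,proj(p,[0,0,0]),proj(p,[.143,.608,.2]), ray(p,(0,0))[0])
print(telemetry.observe()['clock'])
E
```

```text
dish scene 0.83 [355.6 237.2] [6.606e-01 4.000e-04]
dish scene 0.49 [339.3 271.2] [ 0.6783 -0.0992]
dish side 0.6 [370.  198.2] [0.6674 0.0026]
jar_yellow scene 0.82 [340.7 196.1] [0.5641 0.1001]
jar_yellow scene 0.48 [255.1 229.8] [ 0.4605 -0.0992]
jar_yellow side 0.93 [294.6 191. ] [0.5548 0.0954]
jar_yellow side 0.73 [409.5 233.1] [ 0.6733 -0.1115]
objective_green scene 0.81 [380.9 212.2] [0.6717 0.1009]
objective_green side 0.66 [342.9 176. ] [0.6597 0.0872]
objective_green side 0.52 [367.6 201.3] [ 0.6584 -0.0026]
cube_green scene 0.83 [291.  247.6] [ 0.5589 -0.0995]
cube_green scene 0.5 [300.  182.9] [0.4522 0.0891]
cube_green side 0.64 [346.3 253.3] [ 0.5521 -0.096 ]
cube_green side 0.45 [321.5 219.6] [ 0.5584 -0.0019]
objective_blue scene 0.75 [299.3 181.3] [0.4471 0.0934]
objective_blue side 0.96 [244.6 211.1] [0.4477 0.0914]
objective_red scene 0.63 [315.  222.4] [ 0.5607 -0.0085]
objective_red side 0.71 [318.3 220.9] [ 0.5517 -0.002 ]
jar_black scene 0.78 [339.6 270.7] [ 0.6781 -0.0978]
jar_black scene 0.63 [290.4 244.2] [ 0.5521 -0.0923]
jar_black side 0.87 [406.4 233.9] [ 0.6674 -0.1103]
cube_red scene 0.84 [250.8 230.7] [ 0.4541 -0.1064]
cube_red scene 0.42 [314.6 220.3] [ 0.5562 -0.0033]
cube_red side 0.6 [299.7 278.6] [ 0.4577 -0.1051]
cube_red side 0.3 [227.4 153. ] [0.4918 0.2816]
tray_blue scene 0.66 [355.7 154. ] [0.5106 0.2713]
tray_blue side 0.95 [227.4 156. ] [0.4876 0.2714]
tray_grey scene 0.69 [219.1 296.6] [ 0.5149 -0.2753]
tray_grey side 0.65 [391.8 342.4] [ 0.5143 -0.2777]
scene [149.78171619 145.65189771] [309.92220475  17.28235313] [ 0.94325136 -0.5774121   0.68183386]
side [-18.76039707 355.65526263] [-5.43509272 44.84072981] [ 0.2171193  -0.60309814  0.63656709]
1.25
```

```bash
cat >> h.py <<'E'
from scipy.spatial.transform import Rotation as Ro
DIM=dict(dish=(.03,.016),jar_yellow=(.018,.044),jar_black=(.018,.044))
def pts(l,x,y,yaw=0,z0=0):
    a=np.linspace(0,2*np.pi,40,endpoint=False); C=np.c_[np.cos(a),np.sin(a)]
    if l.startswith('obj'): L=[(.016,0),(.016,.038),(.0085,.053)]
    elif l.startswith('cube'):
        q=np.array([[1,1],[1,-1],[-1,-1],[-1,1]])*.02; c,s=np.cos(yaw),np.sin(yaw); q=q@np.array([[c,s],[-s,c]])
        return np.vstack([np.c_[q+[x,y],np.full(4,z0+z)] for z in (0,.036)])
    elif l=='dish': L=[(.0285,0),(.03,.006),(.03,.016)]
    else: L=[(.018,0),(.0185,.032),(.0185,.044)]
    return np.vstack([np.c_[C*r+[x,y],np.full(40,z0+z)] for r,z in L])
def hullmask(p,P,sc=4):
    uv=np.array([proj(p,X) for X in P]); h=cv2.convexHull((uv).astype(np.float32))
    M=cv2.moments(h); return np.array([M['m10']/M['m00'],M['m01']/M['m00']]),M['m00'],h.reshape(-1,2)
def fit(p,l,cen,z0=0,g=(.55,0)):
    f=lambda v: hullmask(p,pts(l,v[0],v[1],0,z0))[0]-cen
    return least_squares(f,g,x_scale=.01,diff_step=1e-3).x
def psi_now(R): y=R[:,1]; return np.arctan2(y[1],y[0])
def rowto(pos,psi=None,tilt=True):
    s=telemetry.observe(); R=Ro.from_euler('xyz',s['tool_rot']).as_matrix(); p0=s['position']
    ps=psi_now(R)
    if psi is None: psi=ps
    psi=ps+(psi-ps+np.pi/2)%np.pi-np.pi/2
    c,n=np.cos(psi),np.sin(psi)
    Rt=np.array([[0,c,n],[0,n,-c],[-1,0,0]])
    d=R.T@(np.array(pos)-p0)*100; r=np.degrees(Ro.from_matrix(R.T@Rt).as_rotvec())/10
    print('t',round(s['clock'],2),'now',np.round(p0,4),'psi',round(np.degrees(ps),1),'gw',round(s['grip_width'],4),'F',np.round(s['force'],1)); print('d',np.round(d,2),'r',np.round(r,2), 'q',np.round(s['qpos'],2))
E
python3 - <<'E'
from h import *
S={n:grab_frame(n) for n in ["scene","side"]}
for l in "dish jar_yellow objective_green cube_green objective_blue objective_red jar_black cube_red".split():
    for n,p in S.items():
        r=cut_out(p,l)
        if not r: print(l,n,'none');continue
        m=r[0]['pixels'].astype(np.uint8); M=cv2.moments(m,True); cen=np.array([M['m10']/M['m00'],M['m01']/M['m00']])
        v=fit(p,l,cen,0); print(l,n,round(r[0]['conf'],2),np.round(v,4),'area',M['m00'],round(hullmask(p,pts(l,*v))[1]))
# spots by colour
for n,p in S.items():
    for tr,l in (('tray_blue','tray_blue'),('tray_grey','tray_grey')):
        r=cut_out(p,l)
        m=r[0]['pixels'].astype(np.uint8); h=cv2.convexHull(np.argwhere(m)[:,::-1].astype(np.int32)); hm=np.zeros_like(m); cv2.fillConvexPoly(hm,h,1)
        hm=cv2.erode(hm,np.ones((3,3)))
        hsv=cv2.cvtColor(p['pixels'],cv2.COLOR_BGR2HSV)
        if l=='tray_blue': sel=dict(orange=(hsv[...,0]<16)&(hsv[...,2]>120)&(hsv[...,1]>80),yellow=(hsv[...,0]>18)&(hsv[...,0]<36)&(hsv[...,2]>100),dark=hsv[...,2]<50)
        else: sel=dict(dark=hsv[...,2]<70)
        for k,b in sel.items():
            nn,lab,st,ce=cv2.connectedComponentsWithStats((b&(hm>0)).astype(np.uint8))
            for i in range(1,nn):
                if st[i,4]>60: print(l,n,k,st[i,4],np.round(ce[i],1),np.round(onz(p,ce[i],.004)[:2],4))
rowto([.5,0,.3])
print(Ro.from_euler('xyz',telemetry.observe()['tool_rot']).as_matrix().round(2))
E
```

```text
dish scene 0.86 [ 6.661e-01 -2.000e-04] area 535.0 562
dish side 0.79 [ 0.6644 -0.0029] area 657.0 701
jar_yellow scene 0.56 [0.5654 0.0997] area 345.0 336
jar_yellow side 0.82 [0.5623 0.0964] area 466.0 523
objective_green scene 0.77 [0.6704 0.1013] area 295.0 301
objective_green side 0.55 [0.6703 0.0977] area 389.0 407
cube_green scene 0.78 [ 0.552  -0.0967] area 531.0 575
cube_green side 0.69 [ 0.5511 -0.0995] area 886.0 925
objective_blue scene 0.47 [0.4424 0.0976] area 261.0 256
objective_blue side 0.87 [0.4434 0.094 ] area 467.0 477
objective_red scene 0.76 [ 0.5573 -0.0007] area 295.0 305
objective_red side 0.95 [ 0.5564 -0.0057] area 455.0 492
jar_black scene 0.86 [ 0.6764 -0.1024] area 450.0 473
jar_black side 0.91 [ 0.675  -0.1052] area 613.0 638
cube_red scene 0.78 [ 0.4562 -0.1027] area 475.0 540
cube_red side 0.67 [ 0.4542 -0.1045] area 963.0 992
tray_blue scene orange 392 [371.6 152.2] [0.5456 0.2965]
tray_blue scene yellow 216 [333.6 152.1] [0.4579 0.2422]
tray_blue scene dark 98 [344.1 137.2] [0.4454 0.3204]
tray_grey scene dark 385 [201.3 285.2] [ 0.4696 -0.2758]
tray_grey scene dark 798 [234.5 308.5] [ 0.56   -0.2815]
tray_blue side orange 604 [247. 142.] [0.5425 0.2923]
tray_blue side yellow 360 [218.5 167.1] [0.4553 0.2393]
tray_blue side dark 233 [199.2 150.3] [0.4421 0.3168]
tray_grey side dark 1386 [417.9 331.6] [ 0.5557 -0.2841]
tray_grey side dark 909 [364. 356.] [ 0.4661 -0.278 ]
t 2.35 now [0.143  0.6084 0.2022] psi 76.8 gw 0.0854 F [ 1.  -0.4 -0.1]
d [ -9.78 -51.06  48.67] r [0. 0. 0.] q [-1.41  0.52 -0.04  1.6   0.02  1.02 -0.11]
[[ 0.    0.23  0.97]
 [-0.    0.97 -0.23]
 [-1.   -0.    0.  ]]
```

```bash
python3 - <<'E'
from h import *
rowto([.45,.3,.22],np.radians(99))
rowto([.6,0,.2],np.radians(99))
E
```

```text
t 2.35 now [0.143  0.6084 0.2022] psi 76.8 gw 0.0854 F [ 1.  -0.4 -0.1]
d [ -1.78 -23.    36.94] r [-2.22  0.    0.  ] q [-1.41  0.52 -0.04  1.6   0.02  1.02 -0.11]
t 2.35 now [0.143  0.6084 0.2022] psi 76.8 gw 0.0854 F [ 1.  -0.4 -0.1]
d [  0.22 -48.77  58.41] r [-2.22  0.    0.  ] q [-1.41  0.52 -0.04  1.6   0.02  1.02 -0.11]
```

Request:
send_rows(rows=[{"dx": -1.8,"dy": -3,"dz": 5,"rx": -0.5,"fingers": -1},{"dx": -1.8,"dy": -8,"dz": 11,"rx": -1,"fingers": -1},{"dx": -1.8,"dy": -13,"dz": 17,"rx": -1.6,"fingers": -1},{"dx": -1.8,"dy": -18,"dz": 23,"rx": -2.2,"fingers": -1},{"dx": -1.8,"dy": -23,"dz": 29,"rx": -2.2,"fingers": -1},{"dx": -1.8,"dy": -28,"dz": 35,"rx": -2.2,"fingers": -1},{"dx": -1,"dy": -33,"dz": 41,"rx": -2.2,"fingers": -1},{"dx": 0,"dy": -38,"dz": 47,"rx": -2.2,"fingers": -1}])

```text
invalid input at $.rows[0]: expected keys dx, dy, dz, rx, ry, rz, fingers
```

```bash
python3 - <<'E'
from h import *
rowto([.6,0,.2],np.radians(99))
E
```

```text
t 2.35 now [0.143  0.6084 0.2022] psi 76.8 gw 0.0854 F [ 1.  -0.4 -0.1]
d [  0.22 -48.77  58.41] r [-2.22  0.    0.  ] q [-1.41  0.52 -0.04  1.6   0.02  1.02 -0.11]
```

Request:
send_rows(rows=[{"dx": -1.8,"dy": -3,"dz": 5,"rx": -0.5,"ry": 0,"rz": 0,"fingers": -1},{"dx": -1.8,"dy": -8,"dz": 10,"rx": -1,"ry": 0,"rz": 0,"fingers": -1},{"dx": -1.8,"dy": -13,"dz": 16,"rx": -1.6,"ry": 0,"rz": 0,"fingers": -1},{"dx": -1.8,"dy": -18,"dz": 22,"rx": -2.2,"ry": 0,"rz": 0,"fingers": -1},{"dx": -1.8,"dy": -23,"dz": 28,"rx": -2.2,"ry": 0,"rz": 0,"fingers": -1},{"dx": -1.8,"dy": -28,"dz": 34,"rx": -2.2,"ry": 0,"rz": 0,"fingers": -1},{"dx": -1,"dy": -33,"dz": 40,"rx": -2.2,"ry": 0,"rz": 0,"fingers": -1},{"dx": 0,"dy": -38,"dz": 46,"rx": -2.2,"ry": 0,"rz": 0,"fingers": -1}])

```text
clock: 3.35
position: [0.4436, 0.2132, 0.2116]
tool_rot: [0.409, 1.57, 0.562]
force: [0.9, 1.5, 0.0]
grip_width: 0.0854
```

```bash
python3 - <<'E'
from h import *
rowto([.6,0,.2],np.radians(99))
E
```

```text
t 3.35 now [0.4436 0.2132 0.2116] psi 98.8 gw 0.0854 F [0.9 1.5 0. ]
d [  1.17 -23.46  12.2 ] r [-0.02  0.01 -0.  ] q [-0.6   0.3   0.04  1.93 -0.01  0.91  1.17]
```

Request:
send_rows(rows=[{"dx": 1,"dy": -5,"dz": 3,"rx": 0,"ry": 0,"rz": 0,"fingers": -1},{"dx": 1.2,"dy": -10,"dz": 6,"rx": 0,"ry": 0,"rz": 0,"fingers": -1},{"dx": 1.2,"dy": -15,"dz": 9,"rx": 0,"ry": 0,"rz": 0,"fingers": -1},{"dx": 1.2,"dy": -20,"dz": 12,"rx": 0,"ry": 0,"rz": 0,"fingers": -1},{"dx": 1.2,"dy": -23.5,"dz": 12.2,"rx": 0,"ry": 0,"rz": 0,"fingers": -1},{"dx": 1.2,"dy": -23.5,"dz": 12.2,"rx": 0,"ry": 0,"rz": 0,"fingers": -1},{"dx": 1.2,"dy": -23.5,"dz": 12.2,"rx": 0,"ry": 0,"rz": 0,"fingers": -1},{"dx": 1.2,"dy": -23.5,"dz": 12.2,"rx": 0,"ry": 0,"rz": 0,"fingers": -1}])

```text
clock: 4.35
position: [0.5987, 0.0025, 0.1994]
tool_rot: [1.356, 1.57, 1.511]
force: [-0.2, 0.2, 0.3]
grip_width: 0.0853
```

```bash
python3 - <<'E'
from h import *
rowto([.6,0,.2],np.radians(99))
p=grab_frame('wrist'); cv2.imwrite('pics/w1.png',p['pixels']); print(ray(p,(320,200)))
for l in "dish jar_yellow objective_green cube_green objective_blue objective_red jar_black cube_red".split():
    r=cut_out(p,l)
    if not r: print(l,'none');continue
    for q in r[:1]:
        m=q['pixels'].astype(np.uint8); M=cv2.moments(m,True); cen=np.array([M['m10']/M['m00'],M['m01']/M['m00']])
        v=fit(p,l,cen,0); print(l,round(q['conf'],2),cen.round(),np.round(v,4),'area',M['m00'],round(hullmask(p,pts(l,*v))[1]))
E
```

```text
t 4.35 now [0.5987 0.0025 0.1994] psi 98.9 gw 0.0853 F [-0.2  0.2  0.3]
d [-0.06 -0.27  0.09] r [-0.01  0.   -0.  ] q [-0.18  0.48  0.11  1.68 -0.06  0.98  1.68]
(array([ 0.51465347, -0.01061583,  0.37134917]), array([ 0.31827483,  0.07378467, -0.94542014]))
dish 0.77 [303. 216.] [ 0.6639 -0.0018] area 1391.0 1429
jar_yellow 0.72 [238. 123.] [ 0.5493 -0.0965] area 1304.0 1037
objective_green 0.68 [374. 233.] [0.6693 0.0988] area 641.0 676
cube_green 0.55 [238. 124.] [ 0.5499 -0.0984] area 1400.0 1427
objective_blue 0.86 [415.  53.] [0.4422 0.0944] area 1013.0 1073
objective_red 0.89 [314. 141.] [ 0.5557 -0.0038] area 588.0 615
jar_black 0.91 [227. 216.] [ 0.6733 -0.1044] area 955.0 948
cube_red 0.78 [238.  33.] [ 0.4539 -0.1041] area 2001.0 2031
```

View pics/w1.png

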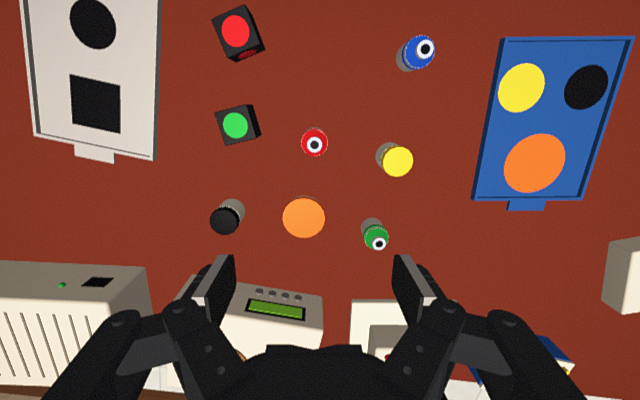

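```bash
python3 - <<'E'
from h import *
p=grab_frame('wrist'); hsv=cv2.cvtColor(p['pixels'],cv2.COLOR_BGR2HSV); H,S,V=hsv[...,0],hsv[...,1],hsv[...,2]
def comps(b,k,z,lo,hi,box):
    x0,y0,x1,y1=box; m=np.zeros_like(b); m[y0:y1,x0:x1]=b[y0:y1,x0:x1]
    nn,lab,st,ce=cv2.connectedComponentsWithStats(m.astype(np.uint8))
    for i in range(1,nn):
        if lo<st[i,4]<hi:
            print(k,st[i,4],ce[i].round(1),onz(p,ce[i],z)[:2].round(4))
            if k in('greydark','cubetop'):
                c,_=cv2.findContours((lab==i).astype(np.uint8),0,2); q=np.array([onz(p,u,z)[:2] for u in c[0].reshape(-1,2)],np.float32)
                print('   rect',cv2.minAreaRect(q*1000))
B=(470,30,640,215)
comps((H<16)&(V>150)&(S>100),'orange',.004,500,9000,B)
comps((H>18)&(H<36)&(V>120),'yellow',.004,300,9000,B)
comps(V<60,'bluedark',.004,300,9000,B)
comps(V<70,'greydark',.004,300,9000,(20,0,160,150))
comps((H>45)&(H<85)&(V>100)&(S>100),'greenwin',.036,100,5000,(200,90,280,160))
# cube yaw by mask IoU
for l in('cube_green','cube_red'):
    m=cut_out(p,l)[0]['pixels'].astype(np.uint8)
    M=cv2.moments(m,True); cen=np.array([M['m10']/M['m00'],M['m01']/M['m00']]); v=fit(p,l,cen); best=[]
    for a in range(-45,45,3):
        for ox in (-2,0,2):
          for oy in(-2,0,2):
            w=v+np.array([ox,oy])*1e-3
            h=hullmask(p,pts(l,*w,np.radians(a)))[2]; k=np.zeros_like(m); cv2.fillConvexPoly(k,np.round(h).astype(np.int32),1)
            best.append(((k&m).sum()/(k|m).sum(),a,w))
    best.sort(key=lambda t:-t[0]); print(l,best[:4])
rowto([.6645,-.0018,.06],np.radians(99))
c=cv2.resize(p['pixels'][80:170,190:290],None,fx=6,fy=6,interpolation=cv2.INTER_CUBIC);cv2.imwrite('pics/cg.png',c)
E
```

```text
orange 2732 [535.1 162.4] [0.5416 0.2946]
yellow 1771 [522.   86.9] [0.4546 0.2399]
bluedark 1432 [586.8  86.4] [0.442  0.3189]
greydark 1739 [93.5 23.8] [ 0.4654 -0.2765]
   rect ((466.1655578613281, -276.32586669921875), (48.154666900634766, 50.48836898803711), 8.71484661102295)
greydark 2311 [ 96.1 103.8] [ 0.5547 -0.2824]
   rect ((555.7454833984375, -282.46002197265625), (58.914695739746094, 58.40952682495117), 86.21102905273438)
greenwin 531 [236.  125.2] [ 0.5507 -0.0984]
cube_green [(np.float64(0.9345794392523364), 24, array([ 0.54994373, -0.09834622])), (np.float64(0.9343603482920295), 21, array([ 0.54994373, -0.09834622])), (np.float64(0.9251336898395722), 27, array([ 0.54994373, -0.09834622])), (np.float64(0.9249329758713136), 18, array([ 0.54994373, -0.09834622]))]
cube_red [(np.float64(0.9432624113475178), 30, array([ 0.45444019, -0.10438395])), (np.float64(0.9308560677328316), 33, array([ 0.45444019, -0.10438395])), (np.float64(0.927536231884058), 27, array([ 0.45444019, -0.10438395])), (np.float64(0.9171401515151515), 33, array([ 0.45444019, -0.10238395]))]
t 4.95 now [0.5989 0.0012 0.1993] psi 98.8 gw 0.0851 F [ 0.  -0.2 -0.4]
d [13.93 -1.3   6.44] r [-0.02 -0.    0.  ] q [-0.18  0.49  0.11  1.68 -0.06  0.98  1.68]
```

View pics/cg.png

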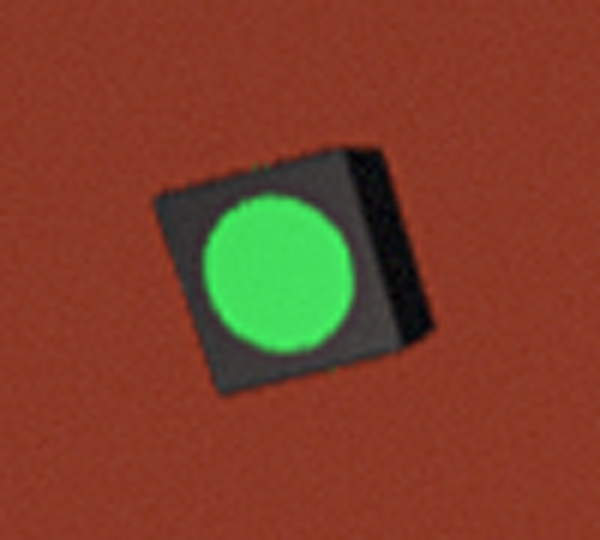

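Request:
send_rows(rows=[{"dx": 2,"dy": -0.6,"dz": 3,"rx": 0,"ry": 0,"rz": 0,"fingers": -1},{"dx": 6,"dy": -1.3,"dz": 6.4,"rx": 0,"ry": 0,"rz": 0,"fingers": -1},{"dx": 10,"dy": -1.3,"dz": 6.4,"rx": 0,"ry": 0,"rz": 0,"fingers": -1},{"dx": 13.9,"dy": -1.3,"dz": 6.4,"rx": 0,"ry": 0,"rz": 0,"fingers": -1},{"dx": 13.9,"dy": -1.3,"dz": 6.4,"rx": 0,"ry": 0,"rz": 0,"fingers": -1},{"dx": 15.4,"dy": -1.3,"dz": 6.4,"rx": 0,"ry": 0,"rz": 0,"fingers": -1},{"dx": 16.4,"dy": -1.3,"dz": 6.4,"rx": 0,"ry": 0,"rz": 0,"fingers": -1},{"dx": 16.4,"dy": -1.3,"dz": 6.4,"rx": 0,"ry": 0,"rz": 0,"fingers": -1}])

```text
clock: 5.95
position: [0.6639, -0.0019, 0.0351]
tool_rot: [3.046, 1.57, -3.084]
force: [0.3, 0.6, 0.0]
grip_width: 0.0856
```

```bash
python3 - <<'E'
from h import *
from workcell import bot
print(bot.tip_extent)
rowto([.6645,-.0018,.012],np.radians(99))
p=grab_frame('wrist'); cv2.imwrite('pics/w2.png',p['pixels'])
p=grab_frame('side'); cv2.imwrite('pics/s2.png',cv2.resize(p['pixels'][80:280,270:470],None,fx=3,fy=3,interpolation=cv2.INTER_CUBIC))
E
```

```text
0.008
t 5.95 now [ 0.6639 -0.0019  0.0351] psi 98.8 gw 0.0856 F [0.3 0.6 0. ]
d [ 2.31 -0.    0.06] r [-0.02 -0.   -0.  ] q [-0.14  0.78  0.09  1.61 -0.09  0.76  1.71]
```

View pics/w2.png

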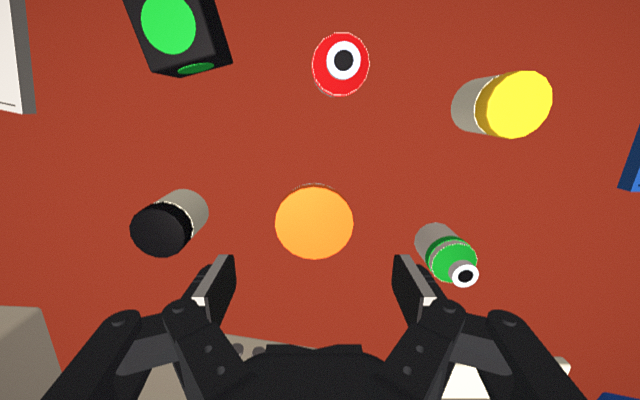

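View pics/s2.png

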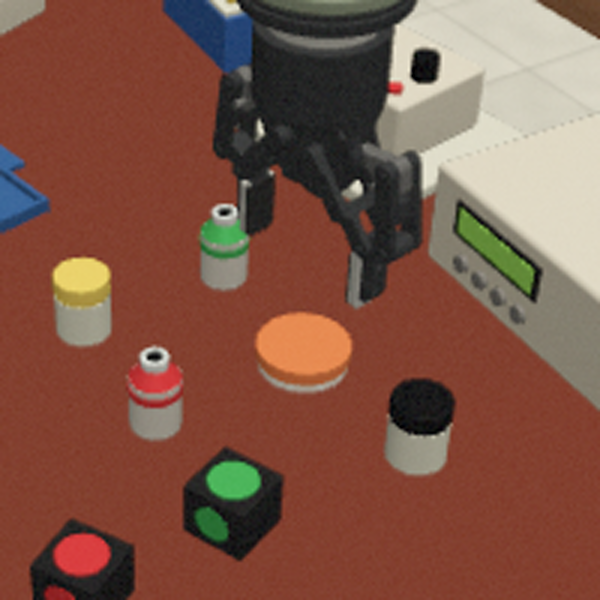

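```bash
python3 - <<'E'
from h import *
s=telemetry.observe(); R=Ro.from_euler('xyz',s['tool_rot']).as_matrix(); P=s['position']; print(P,R.round(3))
for n in('side','wrist'):
    p=grab_frame(n)
    for X in ([0,0,0],[0.008,0,0],[-.005,.0427,0],[-.005,-.0427,0],[-.011,0,0]):
        print(n,X,proj(p,P+R@np.array(X)).round(1))
    print(proj(p,[.6645,-.0018,.016]))
E
```

```text
[ 0.66438774 -0.0018792   0.03584427] [[ 0.001 -0.153  0.988]
 [ 0.     0.988  0.153]
 [-1.    -0.     0.001]]
side [0, 0, 0] [371.  185.2]
side [0.008, 0, 0] [370.8 188.6]
side [-0.005, 0.0427, 0] [355.6 172.3]
side [-0.005, -0.0427, 0] [387.5 194.6]
side [-0.011, 0, 0] [371.3 180.6]
[370.45669582 193.4719853 ]
wrist [0, 0, 0] [313.6 235.2]
wrist [0.008, 0, 0] [313.5 230.2]
wrist [-0.005, 0.0427, 0] [376.9 238.4]
wrist [-0.005, -0.0427, 0] [250.2 238.6]
wrist [-0.011, 0, 0] [313.6 242.7]
[313.6249254  223.63566814]
```

```bash
python3 - <<'E'
from h import *
s=telemetry.observe(); R=Ro.from_euler('xyz',s['tool_rot']).as_matrix(); P=s['position']
def draw(n,box,k,o):
    p=grab_frame(n); x0,y0,x1,y1=box
    im=cv2.resize(p['pixels'][y0:y1,x0:x1],None,fx=k,fy=k,interpolation=cv2.INTER_CUBIC)
    for x,c in((.008,(0,0,255)),(-.005,(0,255,0)),(-.040,(255,0,0)),(-.06,(255,255,0))):
        for y in(-.0427,.0427):
          for z in(-.011,.011):
            u=(proj(p,P+R@np.array([x,y,z]))-[x0,y0]+.5)*k; cv2.circle(im,tuple(int(v) for v in u),4,c,-1)
    cv2.imwrite(o,im)
draw('side',(330,120,430,220),6,'pics/z1.png'); draw('wrist',(140,180,500,400),2,'pics/z2.png')
E
```

```text
(no output)
```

View pics/z1.png

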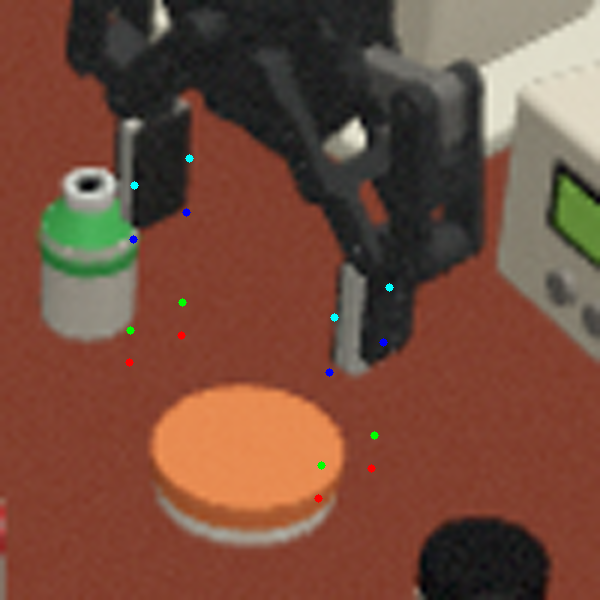

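View pics/z2.png

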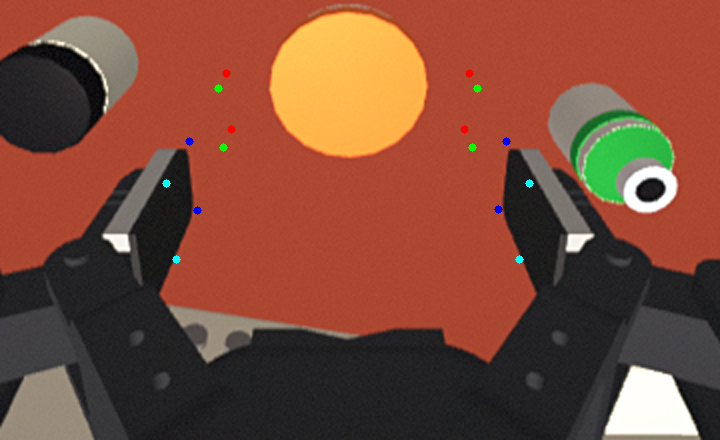

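Request:
send_rows(rows=[{"dx": 1,"dy": 0,"dz": 0,"rx": 0,"ry": 0,"rz": 0,"fingers": -1},{"dx": 2,"dy": 0,"dz": 0,"rx": 0,"ry": 0,"rz": 0,"fingers": -1},{"dx": 2.6,"dy": 0,"dz": 0,"rx": 0,"ry": 0,"rz": 0,"fingers": -1},{"dx": 2.6,"dy": 0,"dz": 0,"rx": 0,"ry": 0,"rz": 0,"fingers": -1},{"dx": 2.6,"dy": 0,"dz": 0,"rx": 0,"ry": 0,"rz": 0,"fingers": -1},{"dx": 2.6,"dy": 0,"dz": 0,"rx": 0,"ry": 0,"rz": 0,"fingers": -1},{"dx": 2.6,"dy": 0,"dz": 0,"rx": 0,"ry": 0,"rz": 0,"fingers": -1},{"dx": 2.6,"dy": 0,"dz": 0,"rx": 0,"ry": 0,"rz": 0,"fingers": -1}])

```text
clock: 7.25
position: [0.6642, -0.0019, 0.0095]
tool_rot: [-0.156, 1.571, -0.003]
force: [-0.2, -0.0, -0.1]
grip_width: 0.0852
```

```bash
cat >> h.py <<'E'
def draw(n,box,k,o,xs=(.008,-.005,-.040,-.06),hw=.0427):
    s=telemetry.observe(); R=Ro.from_euler('xyz',s['tool_rot']).as_matrix(); P=s['position']
    p=grab_frame(n); x0,y0,x1,y1=box
    im=cv2.resize(p['pixels'][y0:y1,x0:x1],None,fx=k,fy=k,interpolation=cv2.INTER_CUBIC)
    for x,c in zip(xs,((0,0,255),(0,255,0),(255,0,0),(255,255,0))):
        for y in(-hw,hw):
          for z in(-.011,.011):
            u=(proj(p,P+R@np.array([x,y,z]))-[x0,y0]+.5)*k; cv2.circle(im,tuple(int(v) for v in u),4,c,-1)
    cv2.imwrite(o,im)
E
python3 - <<'E'
from h import *
rowto([.6645,-.0018,-.02],np.radians(99))
draw('side',(330,120,430,220),6,'pics/z3.png')
E
```

```text
t 7.25 now [ 0.6642 -0.0019  0.0095] psi 98.8 gw 0.0852 F [-0.2 -0.  -0.1]
d [2.95 0.   0.03] r [-0.02  0.    0.  ] q [-0.14  0.82  0.08  1.61 -0.09  0.71  1.71]
```

View pics/z3.png

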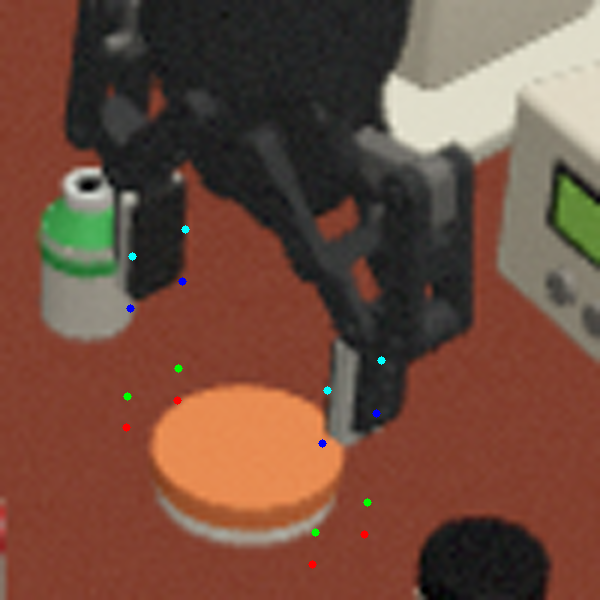

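Request:
send_rows(rows=[{"dx": 1,"dy": 0,"dz": 0,"rx": 0,"ry": 0,"rz": 0,"fingers": -1},{"dx": 2,"dy": 0,"dz": 0,"rx": 0,"ry": 0,"rz": 0,"fingers": -1},{"dx": 2.5,"dy": 0,"dz": 0,"rx": 0,"ry": 0,"rz": 0,"fingers": -1},{"dx": 2.8,"dy": 0,"dz": 0,"rx": 0,"ry": 0,"rz": 0,"fingers": -1},{"dx": 3,"dy": 0,"dz": 0,"rx": 0,"ry": 0,"rz": 0,"fingers": -1},{"dx": 3.2,"dy": 0,"dz": 0,"rx": 0,"ry": 0,"rz": 0,"fingers": -1},{"dx": 3.2,"dy": 0,"dz": 0,"rx": 0,"ry": 0,"rz": 0,"fingers": -1},{"dx": 3.2,"dy": 0,"dz": 0,"rx": 0,"ry": 0,"rz": 0,"fingers": -1}])

```text
clock: 8.3
position: [0.6642, -0.0019, -0.0226]
tool_rot: [-0.219, 1.571, -0.066]
force: [0.9, 0.3, 0.2]
grip_width: 0.0853
```

```bash
python3 - <<'E'
from h import *
rowto([.6645,-.0018,-.03],np.radians(99))
draw('side',(330,120,430,220),6,'pics/z4.png');draw('wrist',(140,180,500,400),2,'pics/z5.png')
E
```

```text
t 8.3 now [ 0.6642 -0.0019 -0.0226] psi 98.8 gw 0.0853 F [0.9 0.3 0.2]
d [0.74 0.   0.04] r [-0.02  0.    0.  ] q [-0.14  0.86  0.08  1.62 -0.1   0.66  1.71]
```

View pics/z4.png

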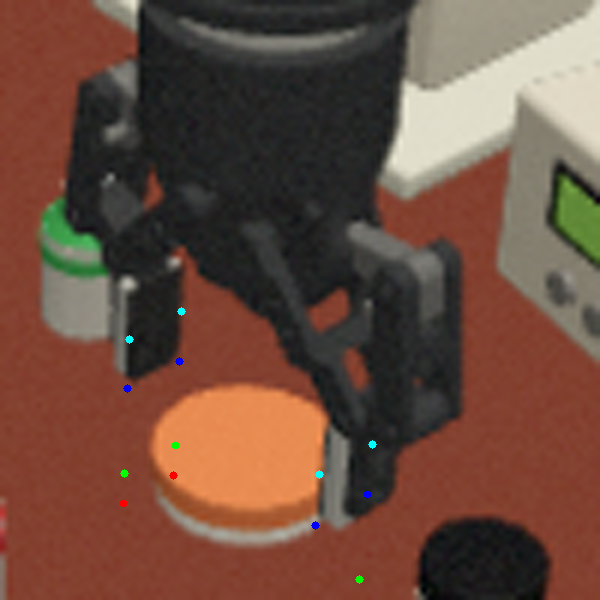

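View pics/z5.png

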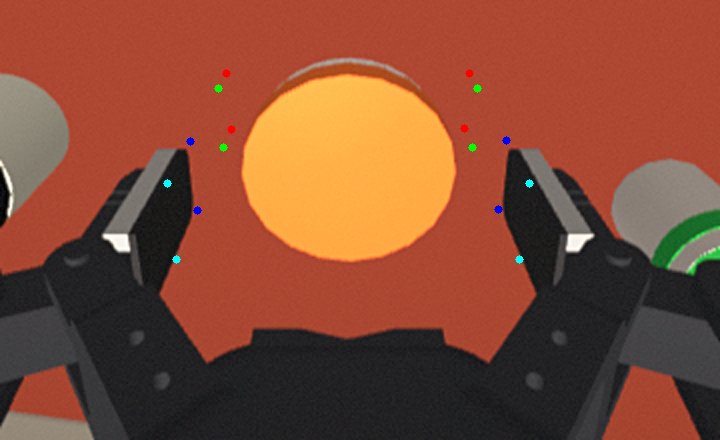

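Request:
send_rows(rows=[{"dx": 0.5,"dy": 0,"dz": 0,"rx": 0,"ry": 0,"rz": 0,"fingers": -1},{"dx": 1,"dy": 0,"dz": 0,"rx": 0,"ry": 0,"rz": 0,"fingers": -1},{"dx": 1,"dy": 0,"dz": 0,"rx": 0,"ry": 0,"rz": 0,"fingers": -0.6},{"dx": 1,"dy": 0,"dz": 0,"rx": 0,"ry": 0,"rz": 0,"fingers": -0.4},{"dx": 1,"dy": 0,"dz": 0,"rx": 0,"ry": 0,"rz": 0,"fingers": -0.2},{"dx": 1,"dy": 0,"dz": 0,"rx": 0,"ry": 0,"rz": 0,"fingers": 0},{"dx": 1,"dy": 0,"dz": 0,"rx": 0,"ry": 0,"rz": 0,"fingers": 0},{"dx": 1,"dy": 0,"dz": 0,"rx": 0,"ry": 0,"rz": 0,"fingers": 0}], squeeze=30)

```text
clock: 9.4
position: [0.6642, -0.0019, -0.0325]
tool_rot: [-0.151, 1.571, 0.002]
force: [-2.0, 0.6, 5.5]
grip_width: 0.0582
```

```bash
python3 - <<'E'
from h import *
rowto([.6645,-.0018,.05],np.radians(99))
draw('side',(330,120,430,220),6,'pics/z6.png',(-.01,-.02,-.03,-.04),.03);draw('wrist',(140,180,500,400),2,'pics/z7.png',(-.01,-.02,-.03,-.04),.03)
E
```

```text
t 9.4 now [ 0.6642 -0.0019 -0.0325] psi 98.8 gw 0.0582 F [-2.   0.6  5.5]
d [-8.25  0.    0.04] r [-0.02  0.    0.  ] q [-0.13  0.88  0.08  1.62 -0.1   0.65  1.71]
```

View pics/z6.png

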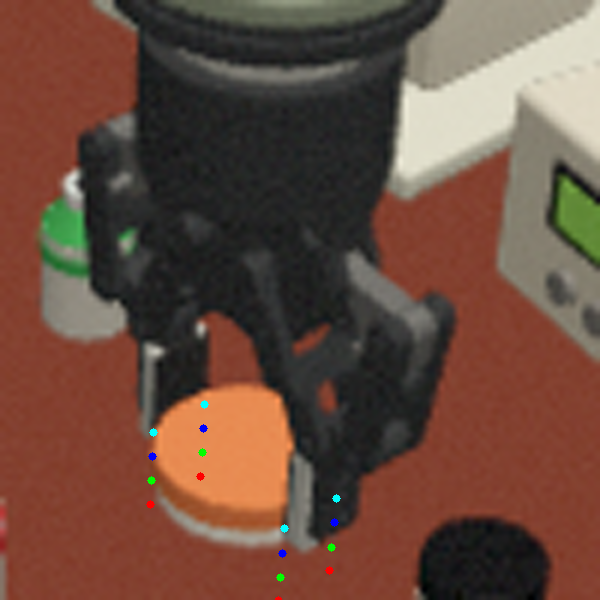

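View pics/z7.png

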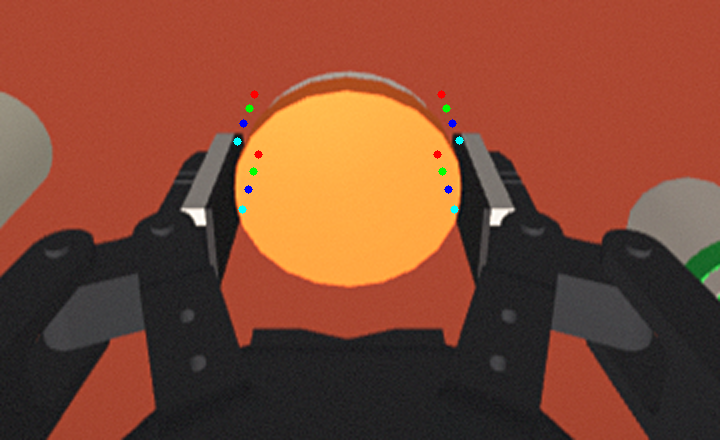

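Request:
send_rows(rows=[{"dx": -0.5,"dy": 0,"dz": 0,"rx": 0,"ry": 0,"rz": 0,"fingers": 0},{"dx": -1.5,"dy": 0,"dz": 0,"rx": 0,"ry": 0,"rz": 0,"fingers": 0},{"dx": -3,"dy": 0,"dz": 0,"rx": 0,"ry": 0,"rz": 0,"fingers": 0},{"dx": -5,"dy": 0,"dz": 0,"rx": 0,"ry": 0,"rz": 0,"fingers": 0},{"dx": -7,"dy": 0,"dz": 0,"rx": 0,"ry": 0,"rz": 0,"fingers": 0},{"dx": -9,"dy": 0,"dz": 0,"rx": 0,"ry": 0,"rz": 0,"fingers": 0},{"dx": -9,"dy": 0,"dz": 0,"rx": 0,"ry": 0,"rz": 0,"fingers": 0},{"dx": -9,"dy": 0,"dz": 0,"rx": 0,"ry": 0,"rz": 0,"fingers": 0}])

```text
clock: 10.5
position: [0.6639, -0.0018, 0.0571]
tool_rot: [2.933, 1.57, 3.086]
force: [-0.5, 0.7, -0.5]
grip_width: 0.0584
```

```bash
python3 - <<'E'
from h import *
# tray fit
m=np.array([[.05,0],[-.045,-.04],[-.045,.04]])
w=np.array([[.5425,.2946],[.4553,.2402],[.4427,.3188]])
r=least_squares(lambda v:(np.c_[np.cos(v[2])*m[:,0]-np.sin(v[2])*m[:,1]+v[0],np.sin(v[2])*m[:,0]+np.cos(v[2])*m[:,1]+v[1]]-w).ravel(),[.5,.28,.16]); print(r.x,np.degrees(r.x[2]),(r.fun*1000).round(1))
x=r.x;print((w+r.fun.reshape(3,2)).round(4))
rowto([.5418,.2943,.05],r.x[2]+np.pi/2)
draw('side',(320,70,440,190),5,'pics/z8.png',(-.01,-.02,-.03,-.04),.03);draw('wrist',(140,180,500,400),2,'pics/z9.png',(-.01,-.02,-.03,-.04),.03)
E
```

```text
[0.49333031 0.2866538  0.15971304] 9.150882932258378 [ 0.2  0.  -0.  -0.2 -0.2  0.2]
[[0.5427 0.2946]
 [0.4553 0.24  ]
 [0.4425 0.319 ]]
t 10.5 now [ 0.6639 -0.0018  0.0571] psi 98.8 gw 0.0584 F [-0.5  0.7 -0.5]
d [ 0.72 31.13 -7.54] r [-0.04 -0.   -0.  ] q [-0.15  0.75  0.09  1.6  -0.09  0.79  1.71]
```

View pics/z8.png

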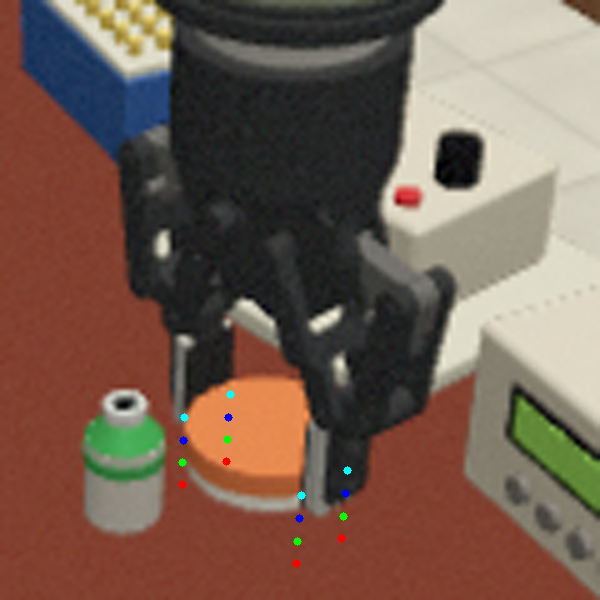

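View pics/z9.png

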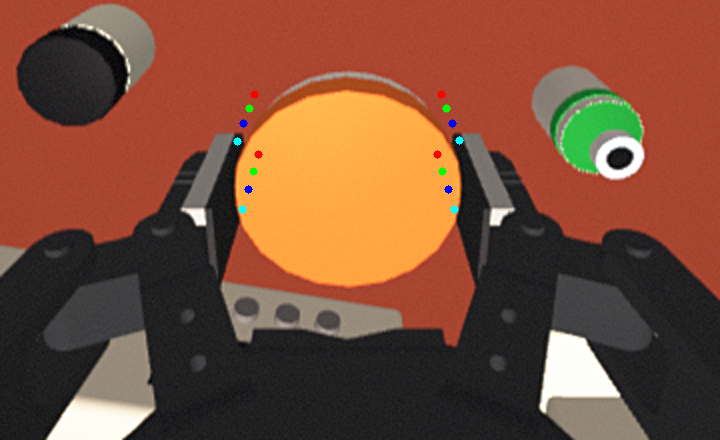

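```bash
python3 - <<'E'
from h import *
p=grab_frame('wrist'); s=telemetry.observe(); z0=s['position'][2]+.0325
for q in cut_out(p,'dish')[:1]:
    m=q['pixels'].astype(np.uint8); x,y,w,h=cv2.boundingRect(m); print(q['conf'],x,y,w,h,m.sum())
hsv=cv2.cvtColor(p['pixels'],cv2.COLOR_BGR2HSV); o=((hsv[...,0]>10)&(hsv[...,0]<25)&(hsv[...,2]>200)&(hsv[...,1]>120)).astype(np.uint8)
n,lab,st,ce=cv2.connectedComponentsWithStats(o); i=1+np.argmax(st[1:,4]); print(st[i],ce[i])
c,_=cv2.findContours((lab==i).astype(np.uint8),0,1)
t=np.array([onz(p,u,z0+.016)[:2] for u in c[0].reshape(-1,2)],np.float32)
e=cv2.minEnclosingCircle(t*1000); print(e, s['position'], cv2.fitEllipse(t*1000))
E
```

```text
0.75 148 182 70 61 2922
[ 258  225  112   98 8603] [313.41729629 273.71963269]
((663.8729248046875, -1.94119393825531), 29.84039306640625) [ 0.66363226 -0.00189227  0.05657109] ((663.8549194335938, -1.898282527923584), (58.499202728271484, 58.843814849853516), 110.22660064697266)
```

```bash
python3 - <<'E'
from h import *
rowto([.5427,.2946,.05],np.radians(99.15))
E
```

```text
t 10.7 now [ 0.6637 -0.0019  0.0566] psi 98.8 gw 0.0588 F [-0.4 -0.2 -1. ]
d [ 0.67 31.15 -7.44] r [-0.04 -0.01 -0.  ] q [-0.15  0.75  0.09  1.6  -0.09  0.79  1.71]
```

Request:
send_rows(rows=[{"dx": 0,"dy": 3,"dz": -0.7,"rx": 0,"ry": 0,"rz": 0,"fingers": 0},{"dx": 0,"dy": 8,"dz": -1.9,"rx": 0,"ry": 0,"rz": 0,"fingers": 0},{"dx": 0,"dy": 13,"dz": -3.1,"rx": 0,"ry": 0,"rz": 0,"fingers": 0},{"dx": 0,"dy": 18,"dz": -4.3,"rx": 0,"ry": 0,"rz": 0,"fingers": 0},{"dx": 0,"dy": 23,"dz": -5.5,"rx": 0,"ry": 0,"rz": 0,"fingers": 0},{"dx": 0,"dy": 28,"dz": -6.7,"rx": 0,"ry": 0,"rz": 0,"fingers": 0},{"dx": 0.7,"dy": 31.1,"dz": -7.4,"rx": 0,"ry": 0,"rz": 0,"fingers": 0},{"dx": 0.7,"dy": 31.1,"dz": -7.4,"rx": 0,"ry": 0,"rz": 0,"fingers": 0}])

```text
clock: 11.7
position: [0.5416, 0.297, 0.0494]
tool_rot: [2.802, 1.569, 2.959]
force: [1.6, -0.9, 0.7]
grip_width: 0.0588
```

```bash
python3 - <<'E'
from h import *
p=grab_frame('wrist');p=grab_frame('wrist');rowto([.5427,.2946,-.028],np.radians(99.15))
cv2.imwrite('pics/w10.png',p['pixels'])
E
```

```text
t 11.8 now [0.5435 0.2937 0.05  ] psi 98.8 gw 0.0587 F [-0.5 -0.8  0.3]
d [ 7.8   0.11 -0.07] r [-0.04 -0.    0.  ] q [-0.67  0.7   0.11  1.74 -0.11  0.71  1.23]
```

View pics/w10.png

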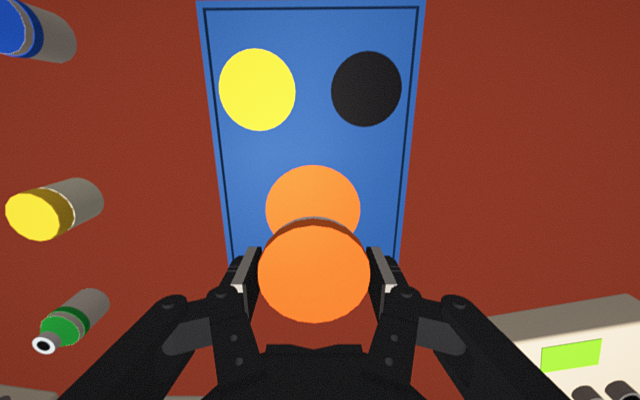

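```bash
python3 - <<'E'
from h import *
p=grab_frame('wrist'); hsv=cv2.cvtColor(p['pixels'],cv2.COLOR_BGR2HSV); H,S,V=hsv[...,0],hsv[...,1],hsv[...,2]
def cc(b,box):
    x0,y0,x1,y1=box; m=np.zeros(b.shape,np.uint8); m[y0:y1,x0:x1]=b[y0:y1,x0:x1]
    n,lab,st,ce=cv2.connectedComponentsWithStats(m); i=1+np.argmax(st[1:,4]); c,_=cv2.findContours((lab==i).astype(np.uint8),0,1)
    t=np.array([onz(p,u,.004)[:2] for u in c[0].reshape(-1,2)],np.float32)*1000
    print(cv2.fitEllipse(t))
cc((H>18)&(H<36)&(V>120)&(S>100),(200,20,330,150)); cc(V<70,(325,40,405,135))
# orange spot visible arc
rowto([.5427,.2946,-.028],np.radians(99.15))
E
```

```text
((455.2487487792969, 239.18218994140625), (55.26591491699219, 55.33228302001953), 126.64160919189453)
((442.3513488769531, 318.3994445800781), (50.35923385620117, 50.58872985839844), 9.443048477172852)
t 11.85 now [0.5439 0.2931 0.0502] psi 98.7 gw 0.0586 F [-0.4  0.3 -0.9]
d [ 7.82  0.17 -0.1 ] r [-0.04 -0.    0.  ] q [-0.67  0.7   0.11  1.74 -0.11  0.71  1.23]
```

Request:
send_rows(rows=[{"dx": 1,"dy": 0.1,"dz": -0.1,"rx": 0,"ry": 0,"rz": 0,"fingers": 0},{"dx": 3,"dy": 0.1,"dz": -0.1,"rx": 0,"ry": 0,"rz": 0,"fingers": 0},{"dx": 5,"dy": 0.1,"dz": -0.1,"rx": 0,"ry": 0,"rz": 0,"fingers": 0},{"dx": 6,"dy": 0.1,"dz": -0.1,"rx": 0,"ry": 0,"rz": 0,"fingers": 0},{"dx": 6.5,"dy": 0.1,"dz": -0.1,"rx": 0,"ry": 0,"rz": 0,"fingers": 0},{"dx": 6.8,"dy": 0.1,"dz": -0.1,"rx": 0,"ry": 0,"rz": 0,"fingers": 0},{"dx": 6.8,"dy": 0.1,"dz": -0.1,"rx": 0,"ry": 0,"rz": 0,"fingers": 0},{"dx": 6.8,"dy": 0.1,"dz": -0.1,"rx": 0,"ry": 0,"rz": 0,"fingers": 0}])

```text
clock: 12.85
position: [0.5426, 0.2952, -0.0173]
tool_rot: [0.421, 1.57, 0.574]
force: [0.3, 0.0, -1.1]
grip_width: 0.0586
```

```bash
python3 - <<'E'
from h import *
rowto([.5426,.2942,-.028],np.radians(99.15))
E
```

```text
t 12.85 now [ 0.5426  0.2952 -0.0173] psi 98.8 gw 0.0586 F [ 0.3  0.  -1.1]
d [ 1.07 -0.1  -0.02] r [-0.04  0.   -0.  ] q [-0.66  0.81  0.1   1.75 -0.12  0.59  1.24]
```

Lower the last 10.5 mm, release, and open slightly.

Request:
send_rows(rows=[{"dx": 0.5,"dy": -0.1,"dz": 0,"rx": 0,"ry": 0,"rz": 0,"fingers": 0},{"dx": 0.9,"dy": -0.1,"dz": 0,"rx": 0,"ry": 0,"rz": 0,"fingers": 0},{"dx": 1.05,"dy": -0.1,"dz": 0,"rx": 0,"ry": 0,"rz": 0,"fingers": 0},{"dx": 1.05,"dy": -0.1,"dz": 0,"rx": 0,"ry": 0,"rz": 0,"fingers": 0},{"dx": 1.05,"dy": -0.1,"dz": 0,"rx": 0,"ry": 0,"rz": 0,"fingers": 0},{"dx": 1.05,"dy": -0.1,"dz": 0,"rx": 0,"ry": 0,"rz": 0,"fingers": -0.4},{"dx": 1.05,"dy": -0.1,"dz": 0,"rx": 0,"ry": 0,"rz": 0,"fingers": -0.7},{"dx": 1.05,"dy": -0.1,"dz": 0,"rx": 0,"ry": 0,"rz": 0,"fingers": -0.9}])

```text
clock: 13.85
position: [0.5425, 0.2941, -0.0282]
tool_rot: [0.491, 1.571, 0.645]
force: [0.5, 0.8, -0.1]
grip_width: 0.0813
```

```bash
python3 - <<'E'
from h import *
rowto([.5426,.2942,.06],np.radians(99.15))
E
```

```text
t 13.85 now [ 0.5425  0.2941 -0.0282] psi 98.8 gw 0.0813 F [ 0.5  0.8 -0.1]
d [-8.82  0.01  0.01] r [-0.04  0.   -0.  ] q [-0.65  0.82  0.09  1.76 -0.13  0.57  1.24]
```

Request:
send_rows(rows=[{"dx": -3,"dy": 0,"dz": 0,"rx": 0,"ry": 0,"rz": 0,"fingers": -1},{"dx": -7,"dy": 0,"dz": 0,"rx": 0,"ry": 0,"rz": 0,"fingers": -1},{"dx": -10,"dy": -3,"dz": 0,"rx": -1,"ry": 0,"rz": 0,"fingers": -1},{"dx": -12,"dy": -6,"dz": -0.5,"rx": -2,"ry": 0,"rz": 0,"fingers": -1},{"dx": -13,"dy": -9,"dz": -1,"rx": -3,"ry": 0,"rz": 0,"fingers": -1},{"dx": -13,"dy": -12,"dz": -1,"rx": -4,"ry": 0,"rz": 0,"fingers": -1},{"dx": -13,"dy": -15,"dz": -1,"rx": -5,"ry": 0,"rz": 0,"fingers": -1},{"dx": -13,"dy": -19,"dz": -1,"rx": -6,"ry": 0,"rz": 0,"fingers": -1}])

```text
clock: 14.85
position: [0.5617, 0.1043, 0.102]
tool_rot: [-0.446, 1.57, 0.761]
force: [1.1, -0.3, 0.6]
grip_width: 0.0851
```

```bash
cat >> h.py <<'E'
def look(p,ls,z0=0):
    for l in ls:
        r=cut_out(p,l)
        if not r: print(l,'none');continue
        q=r[0]; m=q['pixels'].astype(np.uint8); M=cv2.moments(m,True); cen=np.array([M['m10']/M['m00'],M['m01']/M['m00']])
        v=fit(p,l,cen,z0); print(l,round(q['conf'],2),cen.round(),np.round(v,4),'area',M['m00'],round(hullmask(p,pts(l,*v,0,z0))[1]))
E
python3 - <<'E'
from h import *
p=grab_frame('wrist');cv2.imwrite('pics/w11.png',p['pixels'])
look(p,['jar_yellow','objective_green','objective_red','dish'])
rowto([.5625,.097,.06],np.radians(9.15))
E
```

```text
jar_yellow 0.83 [310. 195.] [0.5621 0.0984] area 1600.0 1650
objective_green 0.72 [210. 230.] [0.6694 0.0987] area 1359.0 1438
objective_red 0.57 [271.  81.] [ 0.5562 -0.0035] area 1524.0 1522
dish 0.7 [381. 329.] [0.5456 0.2951] area 1733.0 1967
t 15.1 now [0.5616 0.1052 0.1019] psi 158.7 gw 0.0852 F [-0.2  0.6  0.5]
d [ 4.19 -0.38 -0.73] r [-3.05  0.    0.  ] q [-0.17  0.57 -0.17  1.83  0.13  0.76  2.36]
```

View pics/w11.png

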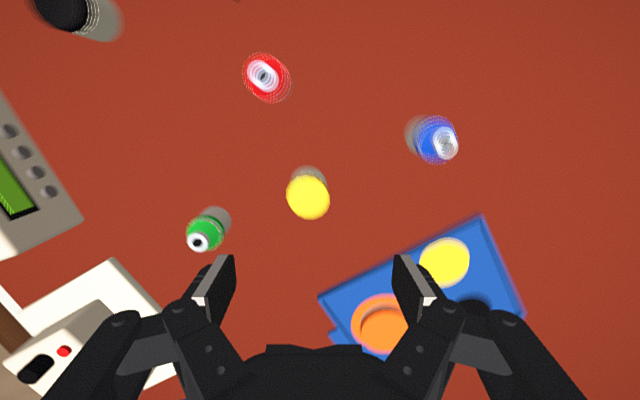

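Request:
send_rows(rows=[{"dx": 0,"dy": -0.4,"dz": -0.7,"rx": 1,"ry": 0,"rz": 0,"fingers": -1},{"dx": 0,"dy": -0.4,"dz": -0.7,"rx": 2,"ry": 0,"rz": 0,"fingers": -1},{"dx": 0,"dy": -0.4,"dz": -0.7,"rx": 3,"ry": 0,"rz": 0,"fingers": -1},{"dx": 0,"dy": -0.4,"dz": -0.7,"rx": 4,"ry": 0,"rz": 0,"fingers": -1},{"dx": 0,"dy": -0.4,"dz": -0.7,"rx": 5,"ry": 0,"rz": 0,"fingers": -1},{"dx": 0,"dy": -0.4,"dz": -0.7,"rx": 6,"ry": 0,"rz": 0,"fingers": -1},{"dx": 0,"dy": -0.4,"dz": -0.7,"rx": 7,"ry": 0,"rz": 0,"fingers": -1},{"dx": 0,"dy": -0.4,"dz": -0.7,"rx": 8,"ry": 0,"rz": 0,"fingers": -1}])

```text
clock: 16.1
position: [0.5626, 0.0985, 0.1018]
tool_rot: [1.416, 1.57, 1.215]
force: [-0.6, -0.2, 0.5]
grip_width: 0.0853
```

Request:
send_rows(rows=[{"dx": 0,"dy": 0,"dz": 0,"rx": 1,"ry": 0,"rz": 0,"fingers": -1},{"dx": 0,"dy": 0,"dz": 0,"rx": 2,"ry": 0,"rz": 0,"fingers": -1},{"dx": 0,"dy": 0,"dz": 0,"rx": 3,"ry": 0,"rz": 0,"fingers": -1},{"dx": 0,"dy": 0,"dz": 0,"rx": 4,"ry": 0,"rz": 0,"fingers": -1},{"dx": 1,"dy": 0,"dz": 0,"rx": 5,"ry": 0,"rz": 0,"fingers": -1},{"dx": 2,"dy": 0,"dz": 0,"rx": 6,"ry": 0,"rz": 0,"fingers": -1},{"dx": 3,"dy": 0,"dz": 0,"rx": 7,"ry": 0,"rz": 0,"fingers": -1},{"dx": 4,"dy": 0,"dz": 0,"rx": 7,"ry": 0,"rz": 0,"fingers": -1}])

```text
clock: 17.1
position: [0.5626, 0.0984, 0.0612]
tool_rot: [-0.372, 1.571, -1.787]
force: [-1.0, -0.9, -0.0]
grip_width: 0.0854
```

```bash
python3 - <<'E'
from h import *
p=grab_frame('wrist');p=grab_frame('wrist');cv2.imwrite('pics/w12.png',p['pixels'])
look(p,['jar_yellow','objective_green','objective_red','dish','objective_blue'])
rowto([.5622,.098,.02],np.radians(9.15))
E
```

```text
jar_yellow 0.83 [316. 214.] [0.5621 0.1001] area 2337.0 2397
objective_green 0.78 [443. 233.] [0.6692 0.0986] area 2109.0 2219
objective_red 0.59 [292. 313.] [ 0.5564 -0.0025] area 1672.0 1850
dish 0.65 [260.  25.] [0.5036 0.2247] area 14893.0 7099
objective_blue 0.92 [165. 197.] [0.442  0.0942] area 2359.0 2428
t 17.45 now [0.5631 0.0968 0.0622] psi 8.8 gw 0.0851 F [-0.2 -0.3  0.5]
d [ 4.22 -0.07 -0.13] r [-0.03 -0.   -0.  ] q [-0.62  0.69  0.5   1.87 -0.49  0.7   0.32]
```

View pics/w12.png

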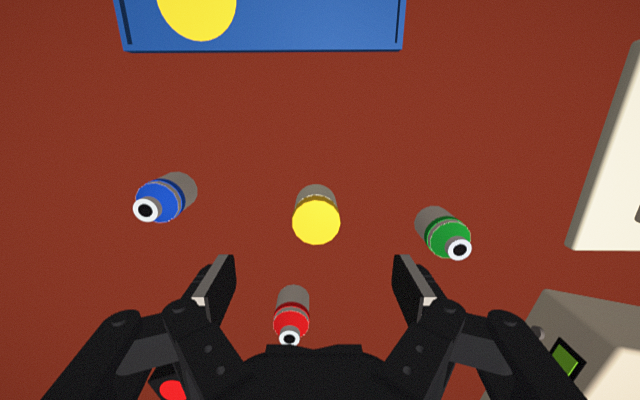

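```bash
cat >> h.py <<'E'
def top(p,kind,z,box):
    hsv=cv2.cvtColor(p['pixels'],cv2.COLOR_BGR2HSV); H,S,V=hsv[...,0],hsv[...,1],hsv[...,2]
    b={'yellow':(H>18)&(H<36)&(V>120)&(S>120),'green':(H>45)&(H<85)&(V>80)&(S>100),'orange':(H<25)&(V>180)&(S>100),'blue':(H>100)&(H<128)&(S>110)&(V>80),'dark':V<70}[kind]
    x0,y0,x1,y1=box; m=np.zeros(b.shape,np.uint8); m[y0:y1,x0:x1]=b[y0:y1,x0:x1]
    n,lab,st,ce=cv2.connectedComponentsWithStats(m); i=1+np.argmax(st[1:,4]); c,_=cv2.findContours((lab==i).astype(np.uint8),0,1)
    t=np.array([onz(p,u,z)[:2] for u in c[0].reshape(-1,2)],np.float32)*1000
    print(kind,ce[i].round(),'circ',np.round(cv2.minEnclosingCircle(t)[0],1),round(cv2.minEnclosingCircle(t)[1],1),'ell',np.round(cv2.fitEllipse(t)[0],1),np.round(cv2.fitEllipse(t)[1],1),'rect',[np.round(v,1) for v in cv2.minAreaRect(t)])
E
python3 - <<'E'
from h import *
p=grab_frame('wrist'); top(p,'yellow',.044,(270,170,360,270))
rowto([.5622,.099,.0],np.radians(9.15))
E
```

```text
yellow [315. 217.] circ [561.8 101. ] 19.7 ell [562. 101.] [35.5 38.9] rect [array([561.9, 101.1]), array([35.3, 38.7]), np.float64(8.7)]
t 17.5 now [0.5631 0.0968 0.0622] psi 8.8 gw 0.0855 F [ 0.1  0.2 -0. ]
d [ 6.22 -0.05 -0.23] r [-0.03 -0.   -0.  ] q [-0.62  0.69  0.5   1.87 -0.49  0.7   0.32]
```

Request:
send_rows(rows=[{"dx": 2,"dy": -0.1,"dz": -0.2,"rx": 0,"ry": 0,"rz": 0,"fingers": -1},{"dx": 5,"dy": -0.1,"dz": -0.2,"rx": 0,"ry": 0,"rz": 0,"fingers": -1},{"dx": 7,"dy": -0.1,"dz": -0.2,"rx": 0,"ry": 0,"rz": 0,"fingers": -1},{"dx": 8.2,"dy": -0.1,"dz": -0.2,"rx": 0,"ry": 0,"rz": 0,"fingers": -1},{"dx": 8.6,"dy": -0.1,"dz": -0.2,"rx": 0,"ry": 0,"rz": 0,"fingers": -1},{"dx": 8.6,"dy": -0.1,"dz": -0.2,"rx": 0,"ry": 0,"rz": 0,"fingers": -0.5},{"dx": 8.6,"dy": -0.1,"dz": -0.2,"rx": 0,"ry": 0,"rz": 0,"fingers": -0.2},{"dx": 8.6,"dy": -0.1,"dz": -0.2,"rx": 0,"ry": 0,"rz": 0,"fingers": 0}])

```text
clock: 18.5
position: [0.5618, 0.0987, -0.0237]
tool_rot: [1.783, 1.57, 0.366]
force: [0.3, 0.1, -0.6]
grip_width: 0.0426
```

```bash
python3 - <<'E'
from h import *
draw('side',(240,130,360,250),5,'pics/z13.png',(-.01,-.02,-.03,-.04),.021);draw('wrist',(140,180,500,400),2,'pics/z14.png',(-.01,-.02,-.03,-.04),.021)
rowto([.562,.0992,-.024],np.radians(9.15))
E
```

```text
t 18.6 now [ 0.5617  0.0987 -0.0239] psi 8.8 gw 0.0427 F [-0.1 -0.1  0.1]
d [ 0.01  0.04 -0.04] r [-0.04 -0.   -0.  ] q [-0.55  0.82  0.39  1.9  -0.57  0.54  0.39]
```

View pics/z13.png

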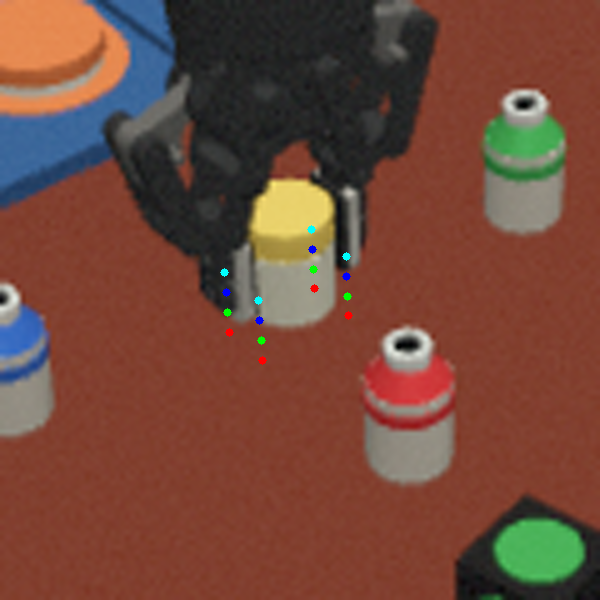

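View pics/z14.png

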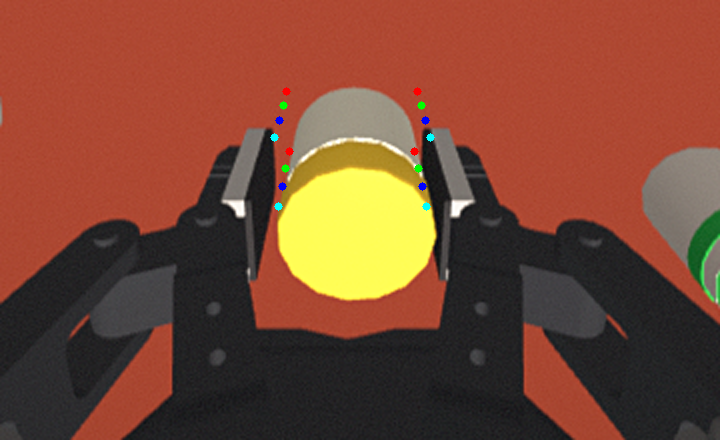

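Request:
send_rows(rows=[{"dx": 0,"dy": 0,"dz": 0,"rx": 0,"ry": 0,"rz": 0,"fingers": 0.2},{"dx": 0,"dy": 0,"dz": 0,"rx": 0,"ry": 0,"rz": 0,"fingers": 0.5},{"dx": 0,"dy": 0,"dz": 0,"rx": 0,"ry": 0,"rz": 0,"fingers": 0.5},{"dx": 0,"dy": 0,"dz": 0,"rx": 0,"ry": 0,"rz": 0,"fingers": 0.5},{"dx": -1,"dy": 0,"dz": 0,"rx": 0,"ry": 0,"rz": 0,"fingers": 0.5},{"dx": -3,"dy": 0,"dz": 0,"rx": 0,"ry": 0,"rz": 0,"fingers": 0.5},{"dx": -6,"dy": 0,"dz": 0,"rx": 0,"ry": 0,"rz": 0,"fingers": 0.5},{"dx": -9,"dy": 0,"dz": 0,"rx": 0,"ry": 0,"rz": 0,"fingers": 0.5}], squeeze=35)

```text
clock: 19.6
position: [0.5616, 0.0985, 0.068]
tool_rot: [1.63, 1.57, 0.212]
force: [-1.0, 0.2, -0.8]
grip_width: 0.0356
```

```bash
python3 - <<'E'
from h import *
p=grab_frame('wrist');p=grab_frame('wrist'); cv2.imwrite('pics/w15.png',p['pixels'][180:]); z=telemetry.observe()['position'][2]+.0239
top(p,'yellow',z+.044,(250,180,380,400))
look(p,['jar_yellow'],z)
rowto([.4553,.2396,.06],np.radians(9.15))
E
```

```text
yellow [313. 290.] circ [561.2 101.3] 21.6 ell [561.3 100.9] [35.9 42.9] rect [array([561.5, 101.3]), array([35.7, 43.1]), np.float64(6.1)]
jar_yellow 0.95 [313. 278.] [0.5616 0.0985] area 6436.0 6597
t 19.75 now [0.5625 0.0989 0.0681] psi 8.8 gw 0.036 F [-0.4  0.7 -0.6]
d [  0.79  -8.45 -15.54] r [-0.04 -0.   -0.02] q [-0.63  0.68  0.51  1.87 -0.49  0.71  0.32]
```

View pics/w15.png

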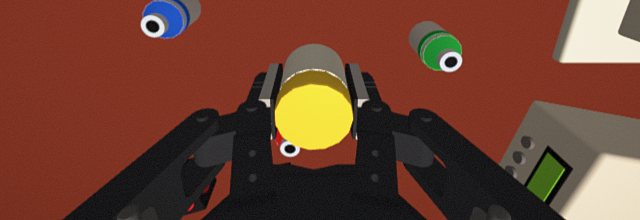

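Request:
send_rows(rows=[{"dx": 0,"dy": -1.3,"dz": -2.4,"rx": 0,"ry": 0,"rz": 0,"fingers": 0.5},{"dx": 0,"dy": -3.5,"dz": -6.5,"rx": 0,"ry": 0,"rz": 0,"fingers": 0.5},{"dx": 0,"dy": -5.7,"dz": -10.5,"rx": 0,"ry": 0,"rz": 0,"fingers": 0.5},{"dx": 0,"dy": -7.9,"dz": -14.5,"rx": 0,"ry": 0,"rz": 0,"fingers": 0.5},{"dx": 1.5,"dy": -8.4,"dz": -15.5,"rx": 0,"ry": 0,"rz": 0,"fingers": 0.5},{"dx": 4,"dy": -8.4,"dz": -15.5,"rx": 0,"ry": 0,"rz": 0,"fingers": 0.5},{"dx": 6,"dy": -8.4,"dz": -15.5,"rx": 0,"ry": 0,"rz": 0,"fingers": 0.5},{"dx": 6,"dy": -8.4,"dz": -15.5,"rx": 0,"ry": 0,"rz": 0,"fingers": 0.5}])

```text
clock: 20.75
position: [0.4544, 0.2377, 0.0046]
tool_rot: [-1.012, 1.568, -2.43]
force: [0.5, 0.7, -0.6]
grip_width: 0.0359
```

```bash
python3 - <<'E'
from h import *
p=grab_frame('wrist');p=grab_frame('wrist'); cv2.imwrite('pics/w16.png',p['pixels']);
top(p,'dark',.004,(120,40,230,150))
top(p,'orange',.020,(380,0,640,200))
rowto([.4553,.2396,-.0195],np.radians(9.15))
E
```

```text
Traceback (most recent call last):
  File "h.py", line 59, in top
    print(kind,ce[i].round(),'circ',np.round(cv2.minEnclosingCircle(t)[0],1),round(cv2.minEnclosingCircle(t)[1],1),'ell',np.round(cv2.fitEllipse(t)[0],1),np.round(cv2.fitEllipse(t)[1],1),'rect',[np.round(v,1) for v in cv2.minAreaRect(t)])
                                                                                                                                  ~~~~~~~~~~~~~~^^^
cv2.error: OpenCV(4.12.0) /io/opencv/modules/imgproc/src/shapedescr.cpp:361: error: (-201:Incorrect size of input array) There should be at least 5 points to fit the ellipse in function 'fitEllipseNoDirect'
```

View pics/w16.png

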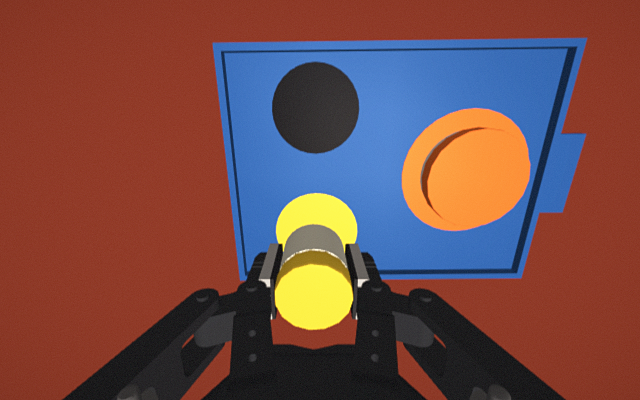

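```bash
python3 - <<'E'
from h import *
p=grab_frame('wrist')
top(p,'dark',.004,(260,56,370,160))
look(p,['dish'],.004)
rowto([.4553,.2396,-.0195],np.radians(9.15))
E
```

```text
dark [314. 108.] circ [442.2 318.4] 25.7 ell [442.2 318.5] [50.6 50.8] rect [array([442.3, 318.6]), array([51.2, 50.7]), np.float64(8.7)]
dish 0.83 [473. 175.] [0.5428 0.2942] area 8437.0 8562
t 20.95 now [0.4554 0.2389 0.0065] psi 8.7 gw 0.0359 F [ 0.2  0.1 -0.2]
d [ 2.6   0.   -0.07] r [-0.04 -0.   -0.  ] q [-0.91  0.71  0.43  2.04 -0.6   0.51  0.11]
```

Request:
send_rows(rows=[{"dx": 1,"dy": 0,"dz": -0.1,"rx": 0,"ry": 0,"rz": 0,"fingers": 0.5},{"dx": 1.8,"dy": 0,"dz": -0.1,"rx": 0,"ry": 0,"rz": 0,"fingers": 0.5},{"dx": 2.4,"dy": 0,"dz": -0.1,"rx": 0,"ry": 0,"rz": 0,"fingers": 0.5},{"dx": 2.6,"dy": 0,"dz": -0.1,"rx": 0,"ry": 0,"rz": 0,"fingers": 0.5},{"dx": 2.6,"dy": 0,"dz": -0.1,"rx": 0,"ry": 0,"rz": 0,"fingers": 0.5},{"dx": 2.6,"dy": 0,"dz": -0.1,"rx": 0,"ry": 0,"rz": 0,"fingers": 0.1},{"dx": 2.6,"dy": 0,"dz": -0.1,"rx": 0,"ry": 0,"rz": 0,"fingers": -0.1},{"dx": 2.6,"dy": 0,"dz": -0.1,"rx": 0,"ry": 0,"rz": 0,"fingers": -0.2}])

```text
clock: 21.95
position: [0.4547, 0.2399, -0.0203]
tool_rot: [-0.396, 1.571, -1.814]
force: [0.4, 0.4, -0.7]
grip_width: 0.051
```

Request:
send_rows(rows=[{"dx": 0,"dy": 0,"dz": 0,"rx": 0,"ry": 0,"rz": 0,"fingers": -0.2},{"dx": -2,"dy": 0,"dz": 0,"rx": 0,"ry": 0,"rz": 0,"fingers": -0.2},{"dx": -5,"dy": 0,"dz": 0,"rx": 0,"ry": 0,"rz": 0,"fingers": -0.2},{"dx": -9,"dy": 0,"dz": 0,"rx": 0,"ry": 0,"rz": 0,"fingers": -0.5},{"dx": -11,"dy": 3,"dz": 2,"rx": 0,"ry": 0,"rz": 0,"fingers": -1},{"dx": -11,"dy": 7,"dz": 4.5,"rx": 0,"ry": 0,"rz": 0,"fingers": -1},{"dx": -11,"dy": 11,"dz": 7,"rx": 0,"ry": 0,"rz": 0,"fingers": -1},{"dx": -11,"dy": 15,"dz": 9,"rx": 0,"ry": 0,"rz": 0,"fingers": -1}])

```text
clock: 22.95
position: [0.618, 0.173, 0.0898]
tool_rot: [-2.137, 1.571, 2.728]
force: [-0.3, 0.4, 0.0]
grip_width: 0.0852
```

```bash
python3 - <<'E'
from h import *
p=grab_frame('wrist');p=grab_frame('wrist'); cv2.imwrite('pics/w17.png',p['pixels']);
look(p,['dish','jar_yellow'],.004); look(p,['objective_green'])
rowto([.6693,.0987,.05],np.radians(9.15))
E
```

```text
dish 0.91 [237.  36.] [0.5432 0.2928] area 5064.0 5548
jar_yellow 0.82 [113.  89.] [0.4541 0.2406] area 3465.0 3689
objective_green 0.74 [350. 274.] [0.6691 0.0984] area 1410.0 1413
t 23.2 now [0.6161 0.1739 0.0894] psi 8.8 gw 0.0851 F [ 0.5  0.2 -0. ]
d [3.94 4.12 8.24] r [-0.04 -0.    0.01] q [-0.71  0.75  0.55  1.67 -0.49  0.86  0.19]
```

View pics/w17.png

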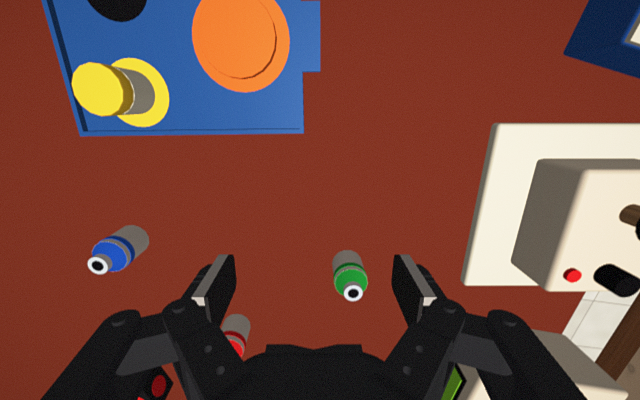

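Request:
send_rows(rows=[{"dx": 0,"dy": 2,"dz": 4,"rx": 0,"ry": 0,"rz": 0,"fingers": -1},{"dx": 0,"dy": 4.1,"dz": 8.2,"rx": 0,"ry": 0,"rz": 0,"fingers": -1},{"dx": 2,"dy": 4.1,"dz": 8.2,"rx": 0,"ry": 0,"rz": 0,"fingers": -1},{"dx": 4,"dy": 4.1,"dz": 8.2,"rx": 0,"ry": 0,"rz": 0,"fingers": -1},{"dx": 4,"dy": 4.1,"dz": 8.2,"rx": 0,"ry": 0,"rz": 0,"fingers": -1},{"dx": 4,"dy": 4.1,"dz": 8.2,"rx": 0,"ry": 0,"rz": 0,"fingers": -1},{"dx": 4,"dy": 4.1,"dz": 8.2,"rx": 0,"ry": 0,"rz": 0,"fingers": -1},{"dx": 4,"dy": 4.1,"dz": 8.2,"rx": 0,"ry": 0,"rz": 0,"fingers": -1}])

```text
clock: 24.2
position: [0.6699, 0.0994, 0.0503]
tool_rot: [1.787, 1.57, 0.37]
force: [-0.8, 0.2, -0.5]
grip_width: 0.0857
```

```bash
python3 - <<'E'
from h import *
p=grab_frame('wrist'); cv2.imwrite('pics/w18.png',p['pixels']);
look(p,['objective_green'])
rowto([.6692,.0986,-.022],np.radians(9.15))
E
```

```text
objective_green 0.7 [314. 219.] [0.6688 0.0989] area 1897.0 1943
t 24.3 now [0.6698 0.0992 0.0501] psi 8.8 gw 0.0855 F [ 0.   0.2 -0.1]
d [ 7.21 -0.07  0.05] r [-0.04 -0.   -0.  ] q [-0.54  0.85  0.51  1.58 -0.51  0.85  0.32]
```

View pics/w18.png

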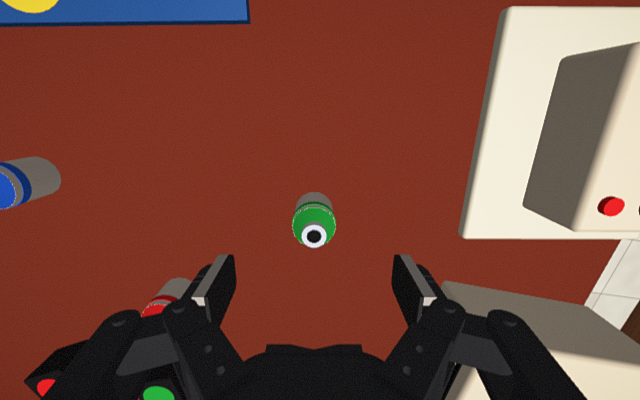

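Request:
send_rows(rows=[{"dx": 2,"dy": -0.1,"dz": 0,"rx": 0,"ry": 0,"rz": 0,"fingers": -1},{"dx": 4.5,"dy": -0.1,"dz": 0,"rx": 0,"ry": 0,"rz": 0,"fingers": -1},{"dx": 6.4,"dy": -0.1,"dz": 0,"rx": 0,"ry": 0,"rz": 0,"fingers": -1},{"dx": 7.2,"dy": -0.1,"dz": 0,"rx": 0,"ry": 0,"rz": 0,"fingers": -1},{"dx": 7.2,"dy": -0.1,"dz": 0,"rx": 0,"ry": 0,"rz": 0,"fingers": -0.6},{"dx": 7.2,"dy": -0.1,"dz": 0,"rx": 0,"ry": 0,"rz": 0,"fingers": -0.3},{"dx": 7.2,"dy": -0.1,"dz": 0,"rx": 0,"ry": 0,"rz": 0,"fingers": -0.1},{"dx": 7.2,"dy": -0.1,"dz": 0,"rx": 0,"ry": 0,"rz": 0,"fingers": 0}])

```text
clock: 25.3
position: [0.669, 0.099, -0.0218]
tool_rot: [1.653, 1.57, 0.235]
force: [0.8, 0.5, -0.1]
grip_width: 0.0426
```

```bash
python3 - <<'E'
from h import *
draw('side',(290,110,410,230),5,'pics/z19.png',(-.01,-.02,-.03,-.04),.021);draw('wrist',(140,180,500,400),2,'pics/z20.png',(-.01,-.02,-.03,-.04),.021)
rowto([.6692,.0986,-.022],np.radians(9.15))
E
```

```text
t 25.4 now [ 0.6688  0.099  -0.022 ] psi 8.8 gw 0.0425 F [ 0.2 -0.1  1.1]
d [0.   0.03 0.04] r [-0.04 -0.   -0.  ] q [-0.51  0.94  0.45  1.6  -0.55  0.74  0.35]
```

View pics/z19.png

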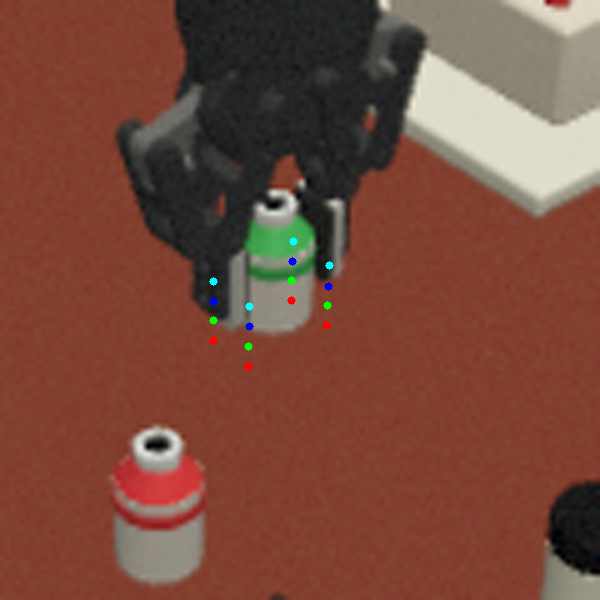

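View pics/z20.png

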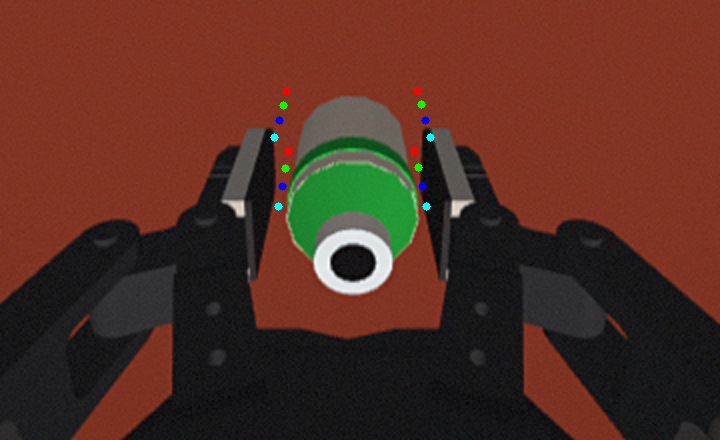

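Request:
send_rows(rows=[{"dx": 0,"dy": 0,"dz": 0,"rx": 0,"ry": 0,"rz": 0,"fingers": 0.2},{"dx": 0,"dy": 0,"dz": 0,"rx": 0,"ry": 0,"rz": 0,"fingers": 0.5},{"dx": 0,"dy": 0,"dz": 0,"rx": 0,"ry": 0,"rz": 0,"fingers": 0.6},{"dx": 0,"dy": 0,"dz": 0,"rx": 0,"ry": 0,"rz": 0,"fingers": 0.6},{"dx": -1,"dy": 0,"dz": 0,"rx": 0,"ry": 0,"rz": 0,"fingers": 0.6},{"dx": -3,"dy": 0,"dz": 0,"rx": 0,"ry": 0,"rz": 0,"fingers": 0.6},{"dx": -6,"dy": 0,"dz": 0,"rx": 0,"ry": 0,"rz": 0,"fingers": 0.6},{"dx": -10,"dy": 0,"dz": 0,"rx": 0,"ry": 0,"rz": 0,"fingers": 0.6}], squeeze=45)

```text
clock: 26.4
position: [0.6684, 0.0989, 0.0795]
tool_rot: [-1.357, 1.57, -2.775]
force: [0.0, 0.8, -1.1]
grip_width: 0.0303
```

```bash
python3 - <<'E'
from h import *
p=grab_frame('wrist');p=grab_frame('wrist'); z=telemetry.observe()['position'][2]+.022
look(p,['objective_green'],z)
cv2.imwrite('pics/w21.png',p['pixels'][180:])
rowto([.4425,.3186,.08],np.radians(9.15))
E
```

```text
objective_green 0.88 [313. 276.] [0.6697 0.0969] area 4797.0 4928
t 26.55 now [0.6701 0.0991 0.081 ] psi 8.8 gw 0.0302 F [ 0.2  0.3 -2.2]
d [  0.03 -19.15 -25.16] r [-0.04 -0.   -0.02] q [-0.55  0.81  0.53  1.57 -0.49  0.9   0.31]
```

View pics/w21.png

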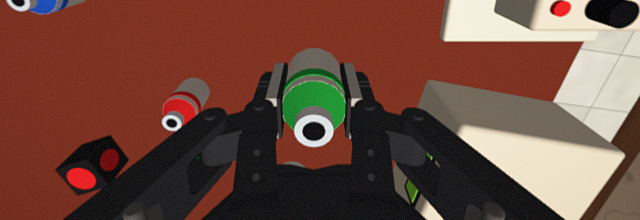

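```bash
python3 - <<'E'
from h import *
p=grab_frame('wrist'); s=telemetry.observe(); z=s['position'][2]+.022
g=cv2.cvtColor(p['pixels'],cv2.COLOR_BGR2GRAY); hs=cv2.cvtColor(p['pixels'],cv2.COLOR_BGR2HSV)
m=((hs[...,1]<40)&(hs[...,2]>190)).astype(np.uint8); k=np.zeros_like(m); k[280:340,290:340]=m[280:340,290:340]
c,_=cv2.findContours(k,0,1); c=max(c,key=len); print(cv2.fitEllipse(c)); t=np.array([onz(p,u,z+.053)[:2] for u in c.reshape(-1,2)],np.float32)*1000; print(cv2.fitEllipse(t),s['position'])
draw('side',(300,60,420,180),5,'pics/z22.png',(-.022,),.016)
P=pts('objective_green',*s['position'][:2],0,z); im=p['pixels'].copy()
cv2.polylines(im,[hullmask(p,P)[2].astype(np.int32)],True,(255,0,255),1); cv2.imwrite('pics/z23.png',cv2.resize(im[220:370,230:400],None,fx=4,fy=4))
E
```

```text
((313.3771057128906, 310.19354248046875), (30.825817108154297, 38.19856643676758), 89.65618896484375)
((668.681884765625, 97.32664489746094), (16.609569549560547, 16.793548583984375), 95.48812866210938) [0.66910905 0.09915992 0.07925885]
```

View pics/z22.png

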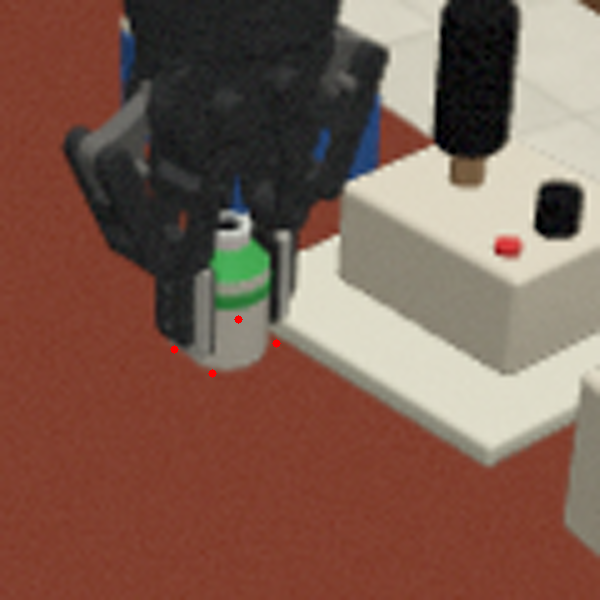

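View pics/z23.png

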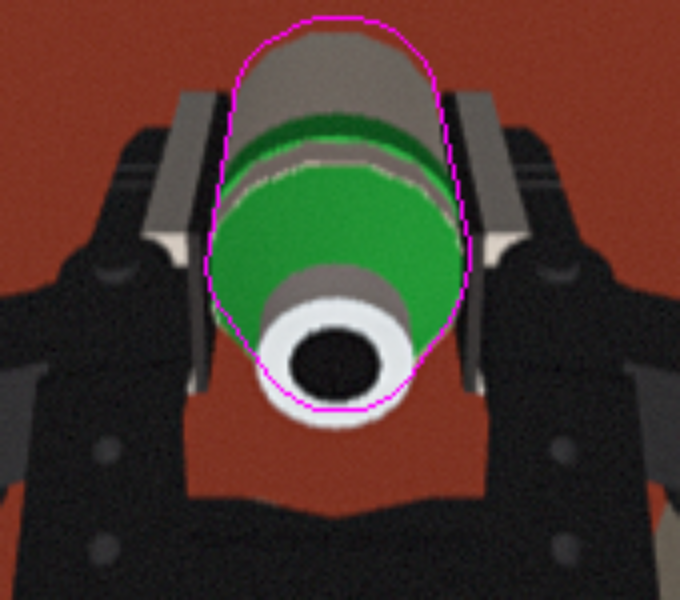

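Request:
send_rows(rows=[{"dx": 0,"dy": -1.5,"dz": -2,"rx": 0,"ry": 0,"rz": 0,"fingers": 0.6},{"dx": 0,"dy": -4.5,"dz": -6,"rx": 0,"ry": 0,"rz": 0,"fingers": 0.6},{"dx": 0,"dy": -7.8,"dz": -10.2,"rx": 0,"ry": 0,"rz": 0,"fingers": 0.6},{"dx": 0,"dy": -11,"dz": -14.5,"rx": 0,"ry": 0,"rz": 0,"fingers": 0.6},{"dx": 0,"dy": -14.3,"dz": -18.8,"rx": 0,"ry": 0,"rz": 0,"fingers": 0.6},{"dx": 0,"dy": -17.5,"dz": -23,"rx": 0,"ry": 0,"rz": 0,"fingers": 0.6},{"dx": 1,"dy": -19.1,"dz": -25.1,"rx": 0,"ry": 0,"rz": 0,"fingers": 0.6},{"dx": 4,"dy": -19.1,"dz": -25.1,"rx": 0,"ry": 0,"rz": 0,"fingers": 0.6}])

```text
clock: 27.65
position: [0.44, 0.3203, 0.0375]
tool_rot: [3.032, 1.57, 1.618]
force: [1.1, 1.2, -1.6]
grip_width: 0.0299
```

```bash
python3 - <<'E'
from h import *
rowto([.4425,.3186,.01],np.radians(9.15))
E
```

```text
t 27.65 now [0.44   0.3203 0.0375] psi 9.0 gw 0.0299 F [ 1.1  1.2 -1.6]
d [2.75 0.22 0.21] r [-0.02 -0.01 -0.  ] q [-1.09  0.7   0.51  1.96 -0.57  0.62 -0.06]
```

Request:
send_rows(rows=[{"dx": 1,"dy": 0.1,"dz": 0,"rx": 0,"ry": 0,"rz": 0,"fingers": 0.6},{"dx": 2,"dy": 0.1,"dz": 0,"rx": 0,"ry": 0,"rz": 0,"fingers": 0.6},{"dx": 2,"dy": 0.1,"dz": 0,"rx": 0,"ry": 0,"rz": 0,"fingers": 0.6},{"dx": 2,"dy": 0.1,"dz": 0,"rx": 0,"ry": 0,"rz": 0,"fingers": 0.6},{"dx": 2,"dy": 0.1,"dz": 0,"rx": 0,"ry": 0,"rz": 0,"fingers": 0.6},{"dx": 2,"dy": 0.1,"dz": 0,"rx": 0,"ry": 0,"rz": 0,"fingers": 0.6},{"dx": 2,"dy": 0.1,"dz": 0,"rx": 0,"ry": 0,"rz": 0,"fingers": 0.6},{"dx": 2,"dy": 0.1,"dz": 0,"rx": 0,"ry": 0,"rz": 0,"fingers": 0.6}])

```text
clock: 28.65
position: [0.4427, 0.3181, 0.0178]
tool_rot: [2.509, 1.571, 1.092]
force: [-0.5, -0.1, -0.9]
grip_width: 0.0299
```

```bash
python3 - <<'E'
from h import *
s0=telemetry.observe();p=grab_frame('wrist'); s=telemetry.observe(); z=s['position'][2]+.022
print(s0['position'],s['position'])
hs=cv2.cvtColor(p['pixels'],cv2.COLOR_BGR2HSV)
m=((hs[...,1]<40)&(hs[...,2]>170)).astype(np.uint8); k=np.zeros_like(m); k[280:340,290:340]=m[280:340,290:340]
c,_=cv2.findContours(k,0,1); c=max(c,key=len); t=np.array([onz(p,u,z+.053)[:2] for u in c.reshape(-1,2)],np.float32)*1000; print(cv2.fitEllipse(t))
look(p,['objective_green'],z); look(p,['jar_yellow'],.004)
im=p['pixels'].copy()
for off,col in((0,(255,0,255)),(.0018,(0,255,255))):
  P=pts('objective_green',*(s['position'][:2]+np.array([.15,-.99])*off),0,z)
  cv2.polylines(im,[hullmask(p,P)[2].round().astype(np.int32)],True,col,1)
cv2.imwrite('pics/z24.png',cv2.resize(im[100:370,180:420],None,fx=2,fy=2))
rowto([.4425,.3186,-.0175],np.radians(9.15))
E
```

```text
[0.44266277 0.31808421 0.0178452 ] [0.44265837 0.31804724 0.01782338]
((441.3509521484375, 317.7445373535156), (17.058317184448242, 17.196622848510742), 29.721080780029297)
objective_green 0.94 [313. 276.] [0.4413 0.3176] area 4886.0 5091
jar_yellow 0.58 [314. 334.] [0.4527 0.244 ] area 1109.0 3763
t 28.8 now [0.4426 0.318  0.0178] psi 8.8 gw 0.03 F [-0.2 -0.2 -1.1]
d [ 3.53 -0.   -0.06] r [-0.04  0.    0.  ] q [-1.07  0.74  0.48  1.96 -0.59  0.59 -0.04]
```

View pics/z24.png

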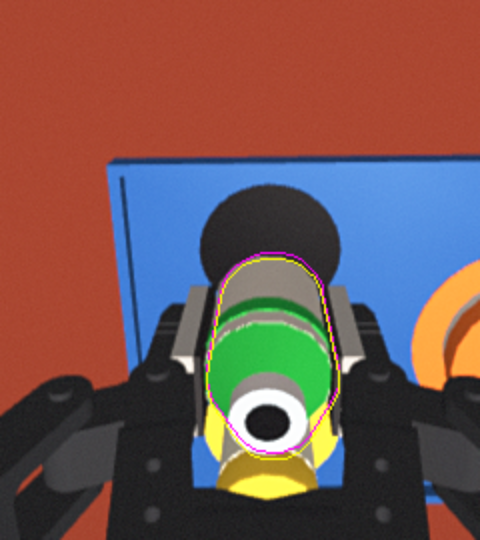

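Request:
send_rows(rows=[{"dx": 1,"dy": 0,"dz": -0.1,"rx": 0,"ry": 0,"rz": 0,"fingers": 0.6},{"dx": 2.2,"dy": 0,"dz": -0.1,"rx": 0,"ry": 0,"rz": 0,"fingers": 0.6},{"dx": 3.1,"dy": 0,"dz": -0.1,"rx": 0,"ry": 0,"rz": 0,"fingers": 0.6},{"dx": 3.5,"dy": 0,"dz": -0.1,"rx": 0,"ry": 0,"rz": 0,"fingers": 0.6},{"dx": 3.6,"dy": 0,"dz": -0.1,"rx": 0,"ry": 0,"rz": 0,"fingers": 0.6},{"dx": 3.6,"dy": 0,"dz": -0.1,"rx": 0,"ry": 0,"rz": 0,"fingers": 0.3},{"dx": 3.6,"dy": 0,"dz": -0.1,"rx": 0,"ry": 0,"rz": 0,"fingers": 0.1},{"dx": 3.6,"dy": 0,"dz": -0.1,"rx": 0,"ry": 0,"rz": 0,"fingers": -0.1}])

```text
clock: 29.8
position: [0.4427, 0.3191, -0.0182]
tool_rot: [1.81, 1.571, 0.392]
force: [-0.5, 0.8, 0.6]
grip_width: 0.0471
```

Request:
send_rows(rows=[{"dx": 0,"dy": 0,"dz": 0,"rx": 0,"ry": 0,"rz": 0,"fingers": -0.1},{"dx": -2,"dy": 0,"dz": 0,"rx": 0,"ry": 0,"rz": 0,"fingers": -0.1},{"dx": -5,"dy": 0,"dz": 0,"rx": 0,"ry": 0,"rz": 0,"fingers": -0.1},{"dx": -9,"dy": 0,"dz": 0,"rx": 0,"ry": 0,"rz": 0,"fingers": -0.5},{"dx": -13,"dy": 0,"dz": 3,"rx": 0,"ry": 0,"rz": 0,"fingers": -1},{"dx": -15,"dy": 1,"dz": 8,"rx": -1,"ry": 0,"rz": 0,"fingers": -1},{"dx": -15,"dy": 3,"dz": 13,"rx": -2,"ry": 0,"rz": 0,"fingers": -1},{"dx": -15,"dy": 5,"dz": 17,"rx": -3,"ry": 0,"rz": 0,"fingers": -1}])

```text
clock: 30.8
position: [0.5186, 0.157, 0.1323]
tool_rot: [1.348, 1.57, 0.459]
force: [0.3, 1.0, -0.1]
grip_width: 0.0857
```

```bash
python3 - <<'E'
from h import *
p=grab_frame('side');cv2.imwrite('pics/s25.png',cv2.resize(p['pixels'][100:260,150:350],None,fx=4,fy=4,interpolation=cv2.INTER_CUBIC))
look(p,['objective_green','jar_yellow','dish'],.004)
p=grab_frame('wrist');cv2.imwrite('pics/w26.png',p['pixels'])
look(p,['objective_green','jar_yellow','dish'],.004)
rowto([.55,-.098,.1],np.radians(24))
E
```

```text
objective_green 0.93 [197. 141.] [0.4421 0.3186] area 362.0 380
jar_yellow 0.91 [216. 159.] [0.4532 0.2376] area 473.0 485
dish 0.69 [247. 138.] [0.5437 0.2936] area 458.0 492
objective_green 0.63 [359.   9.] [0.4468 0.3078] area 635.0 1846
jar_yellow 0.94 [315.  79.] [0.453  0.2404] area 1498.0 1599
dish 0.75 [421.  96.] [0.5426 0.2944] area 3322.0 3366
t 31.2 now [0.5172 0.1599 0.1316] psi 38.8 gw 0.0857 F [-0.4 -0.3 -0.2]
d [  3.16 -13.62  22.15] r [ 1.48 -0.    0.  ] q [-0.75  0.53  0.48  1.91 -0.33  0.78  0.58]
```

View pics/s25.png

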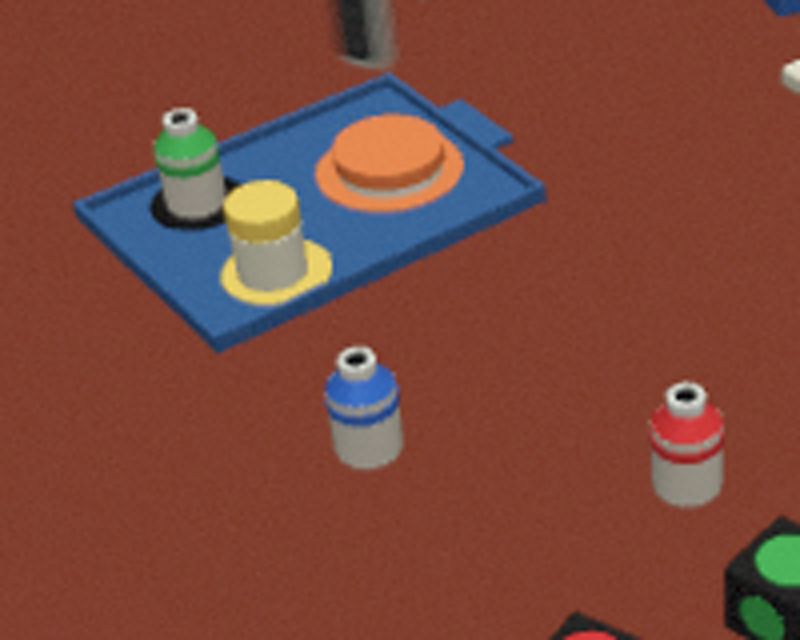

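View pics/w26.png

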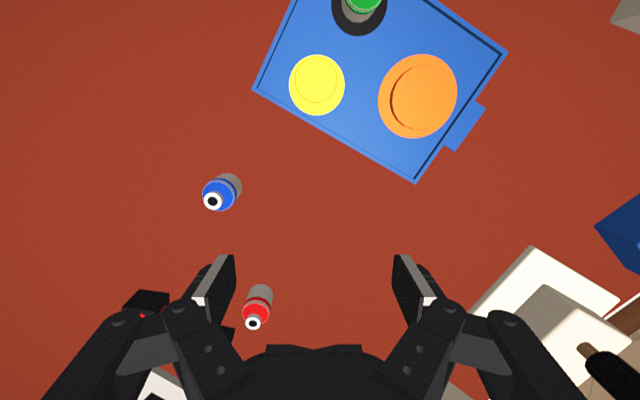

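```bash
python3 - <<'E'
from h import *
rowto([.55,-.098,.1],np.radians(112))
E
```

```text
t 31.2 now [0.5172 0.1599 0.1316] psi 38.8 gw 0.0857 F [-0.4 -0.3 -0.2]
d [  3.16 -13.62  22.15] r [-7.32 -0.    0.  ] q [-0.75  0.53  0.48  1.91 -0.33  0.78  0.58]
```

Request:
send_rows(rows=[{"dx": 0,"dy": -2,"dz": 3,"rx": -1,"ry": 0,"rz": 0,"fingers": -1},{"dx": 0,"dy": -4.5,"dz": 7,"rx": -2,"ry": 0,"rz": 0,"fingers": -1},{"dx": 1,"dy": -7,"dz": 11,"rx": -3,"ry": 0,"rz": 0,"fingers": -1},{"dx": 2,"dy": -9.5,"dz": 15,"rx": -4,"ry": 0,"rz": 0,"fingers": -1},{"dx": 3,"dy": -12,"dz": 19,"rx": -5,"ry": 0,"rz": 0,"fingers": -1},{"dx": 3.2,"dy": -13.6,"dz": 22,"rx": -6,"ry": 0,"rz": 0,"fingers": -1},{"dx": 3.2,"dy": -13.6,"dz": 22.1,"rx": -7,"ry": 0,"rz": 0,"fingers": -1},{"dx": 3.2,"dy": -13.6,"dz": 22.1,"rx": -7.3,"ry": 0,"rz": 0,"fingers": -1}])

```text
clock: 32.2
position: [0.5502, -0.0984, 0.0996]
tool_rot: [2.209, 1.57, 2.593]
force: [-0.2, 1.2, -0.2]
grip_width: 0.0851
```

```bash
python3 - <<'E'
from h import *
p=grab_frame('wrist');p=grab_frame('wrist');p=grab_frame('wrist');cv2.imwrite('pics/w27.png',p['pixels'])
look(p,['cube_green','cube_red','objective_red'])
m=cut_out(p,'cube_green')[0]['pixels'].astype(np.uint8)
M=cv2.moments(m,True); v=fit(p,'cube_green',np.array([M['m10'],M['m01']])/M['m00']); best=[]
for a in range(0,46,2):
  for ox in (-2,-1,0,1,2):
    for oy in(-2,-1,0,1,2):
      w=v+np.array([ox,oy])*1e-3
      h=hullmask(p,pts('cube_green',*w,np.radians(a)))[2]; k=np.zeros_like(m); cv2.fillConvexPoly(k,np.round(h).astype(np.int32),1)
      best.append(((k&m).sum()/(k|m).sum(),a,w.round(4)))
best.sort(key=lambda t:-t[0]); print(best[:5])
top(p,'green',.036,(250,120,380,270))
rowto([.55,-.098,.1],np.radians(112))
cv2.imwrite('pics/z28.png',cv2.resize(p['pixels'][130:280,240:390],None,fx=4,fy=4,interpolation=cv2.INTER_CUBIC))
E
```

```text
cube_green 0.85 [313. 198.] [ 0.5501 -0.0993] area 2162.0 2249
cube_red 0.77 [350.  95.] [ 0.4538 -0.1045] area 2781.0 2710
objective_red 0.62 [399. 237.] [ 0.5553 -0.0037] area 1210.0 1400
[(np.float64(0.9387755102040817), 22, array([ 0.5501, -0.0983])), (np.float64(0.9359756097560976), 26, array([ 0.5501, -0.0983])), (np.float64(0.9318965517241379), 22, array([ 0.5491, -0.0993])), (np.float64(0.9298924731182796), 24, array([ 0.5501, -0.0983])), (np.float64(0.9281411359724613), 22, array([ 0.5511, -0.0983]))]
green [313. 205.] circ [551.1 -98. ] 15.1 ell [551.2 -98.3] [28.8 29.6] rect [array([551.2, -98.3]), array([30. , 28.4]), np.float64(21.8)]
t 32.55 now [ 0.5503 -0.0984  0.0998] psi 111.8 gw 0.0857 F [-0.5 -0.2 -0.4]
d [-0.02  0.04 -0.01] r [-0.02 -0.    0.  ] q [-0.01  0.55  0.11  1.87 -0.09  0.72  2.1 ]
```

View pics/w27.png

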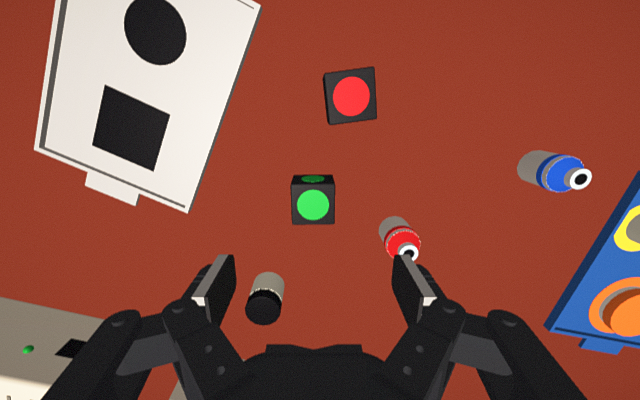

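View pics/z28.png

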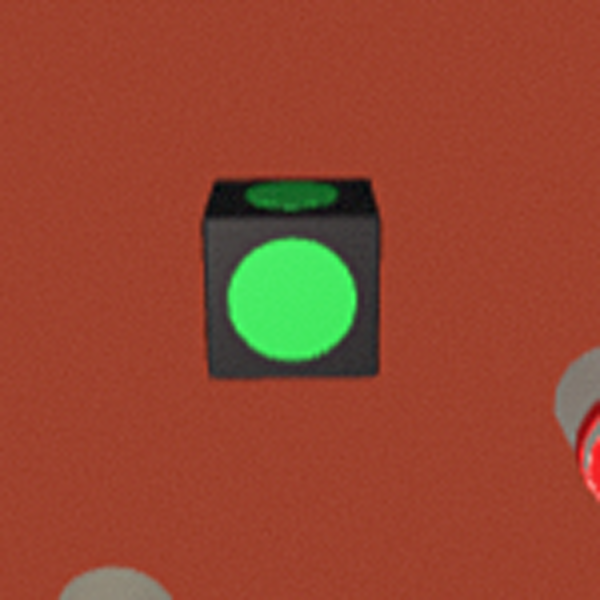

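```bash
python3 - <<'E'
from h import *
p=grab_frame('wrist')
top(p,'dark',.004,(115,3,190,70));top(p,'dark',.004,(85,80,175,175))
rowto([.5508,-.0984,-.024],np.radians(112))
E
```

```text
dark [155.  32.] circ [ 466.2 -276.5] 25.6 ell [ 466.9 -276.1] [47.4 51. ] rect [array([ 468. , -275.7]), array([45.5, 50.8]), np.float64(21.7)]
dark [130. 129.] circ [ 556.  -282.3] 41.3 ell [ 555.9 -282.4] [68.  69.6] rect [array([ 556.1, -282.3]), array([59.2, 58.6]), np.float64(86.3)]
t 32.6 now [ 0.5502 -0.0984  0.0998] psi 111.8 gw 0.0857 F [0.6 0.4 0.2]
d [12.38 -0.02  0.06] r [-0.02 -0.    0.  ] q [-0.01  0.55  0.11  1.87 -0.09  0.72  2.1 ]
```

Request:
send_rows(rows=[{"dx": 3,"dy": 0,"dz": 0,"rx": 0,"ry": 0,"rz": 0,"fingers": -1},{"dx": 7,"dy": 0,"dz": 0,"rx": 0,"ry": 0,"rz": 0,"fingers": -1},{"dx": 10,"dy": 0,"dz": 0,"rx": 0,"ry": 0,"rz": 0,"fingers": -1},{"dx": 11.8,"dy": 0,"dz": 0,"rx": 0,"ry": 0,"rz": 0,"fingers": -1},{"dx": 12.4,"dy": 0,"dz": 0,"rx": 0,"ry": 0,"rz": 0,"fingers": -1},{"dx": 12.4,"dy": 0,"dz": 0,"rx": 0,"ry": 0,"rz": 0,"fingers": -0.6},{"dx": 12.4,"dy": 0,"dz": 0,"rx": 0,"ry": 0,"rz": 0,"fingers": -0.4},{"dx": 12.4,"dy": 0,"dz": 0,"rx": 0,"ry": 0,"rz": 0,"fingers": -0.2}])

```text
clock: 33.6
position: [0.5507, -0.0989, -0.0235]
tool_rot: [-0.482, 1.57, -0.102]
force: [0.5, 0.5, 0.1]
grip_width: 0.0511
```

```bash
python3 - <<'E'
from h import *
draw('side',(280,180,400,300),5,'pics/z29.png',(-.01,-.02,-.03,-.04),.021);draw('wrist',(140,180,500,400),2,'pics/z30.png',(-.01,-.02,-.03,-.04),.021)
rowto([.5508,-.0984,-.024],np.radians(112))
E
```

```text
t 33.7 now [ 0.5505 -0.0988 -0.0237] psi 111.8 gw 0.0513 F [-0.3  0.2  0.8]
d [0.03 0.03 0.04] r [-0.02  0.    0.  ] q [ 0.02  0.76  0.07  1.91 -0.11  0.47  2.12]
```

View pics/z29.png

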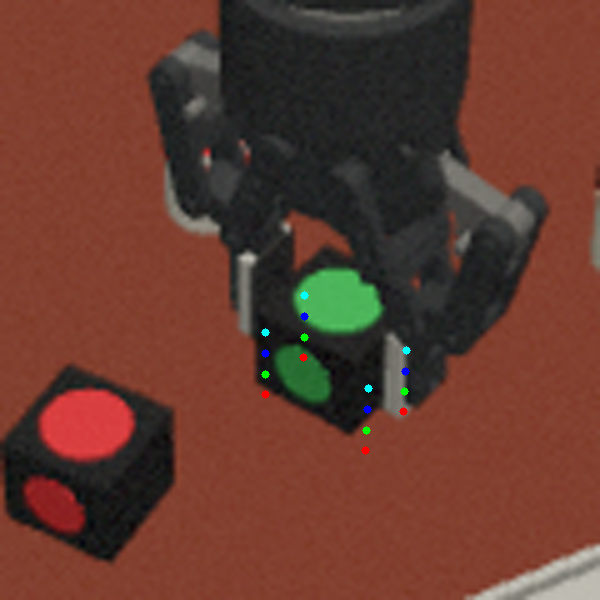

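View pics/z30.png

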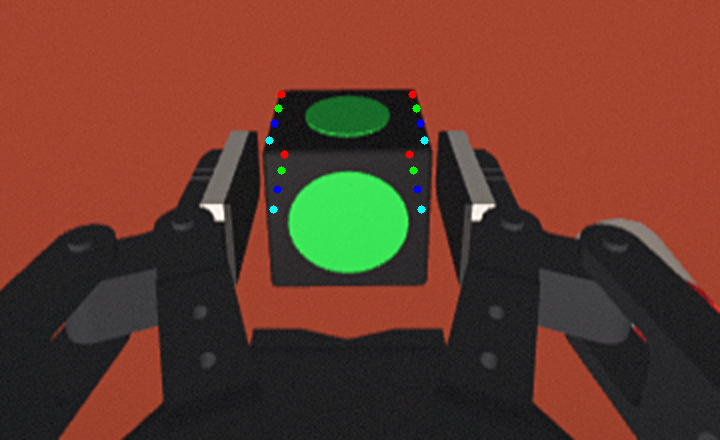

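Request:
send_rows(rows=[{"dx": 0,"dy": 0,"dz": 0,"rx": 0,"ry": 0,"rz": 0,"fingers": 0},{"dx": 0,"dy": 0,"dz": 0,"rx": 0,"ry": 0,"rz": 0,"fingers": 0.2},{"dx": 0,"dy": 0,"dz": 0,"rx": 0,"ry": 0,"rz": 0,"fingers": 0.4},{"dx": 0,"dy": 0,"dz": 0,"rx": 0,"ry": 0,"rz": 0,"fingers": 0.4},{"dx": -1,"dy": 0,"dz": 0,"rx": 0,"ry": 0,"rz": 0,"fingers": 0.4},{"dx": -3,"dy": 0,"dz": 0,"rx": 0,"ry": 0,"rz": 0,"fingers": 0.4},{"dx": -6,"dy": 0,"dz": 0,"rx": 0,"ry": 0,"rz": 0,"fingers": 0.4},{"dx": -9,"dy": 0,"dz": 0,"rx": 0,"ry": 0,"rz": 0,"fingers": 0.4}], squeeze=40)

```text
clock: 34.7
position: [0.5501, -0.0988, 0.0672]
tool_rot: [-2.044, 1.571, -1.664]
force: [0.2, 1.4, -0.6]
grip_width: 0.0396
```

```bash
python3 - <<'E'
from h import *
p=grab_frame('wrist');p=grab_frame('wrist');p=grab_frame('wrist'); s=telemetry.observe(); z=s['position'][2]+.0238; print(s['position'])
top(p,'green',z+.036,(260,250,370,360))
cv2.imwrite('pics/w31.png',p['pixels'][180:])
rowto([.5555,-.2825,.06],np.radians(86.2))
E
```

```text
[ 0.55112357 -0.09893535  0.06753143]
green [314. 291.] circ [553.6 -97.9] 15.2 ell [553.7 -98. ] [29.4 30. ] rect [array([553.8, -98. ]), array([30.2, 29.3]), np.float64(21.8)]
t 34.85 now [ 0.5511 -0.0989  0.0675] psi 111.8 gw 0.0397 F [ 0.4  0.3 -1.3]
d [  0.76 -17.21  -6.4 ] r [2.56 0.02 0.  ] q [ 0.    0.6   0.1   1.89 -0.09  0.65  2.11]
```

View pics/w31.png

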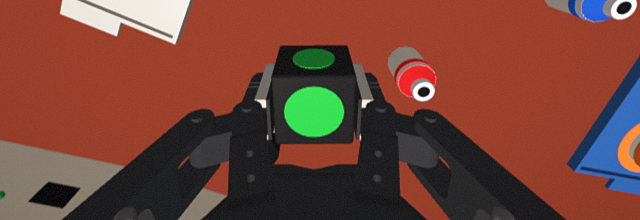

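Request:
send_rows(rows=[{"dx": 0,"dy": -2,"dz": -0.8,"rx": 0.5,"ry": 0,"rz": 0,"fingers": 0.4},{"dx": 0,"dy": -6,"dz": -2.3,"rx": 1,"ry": 0,"rz": 0,"fingers": 0.4},{"dx": 0,"dy": -10,"dz": -3.8,"rx": 1.5,"ry": 0,"rz": 0,"fingers": 0.4},{"dx": 0,"dy": -14,"dz": -5.3,"rx": 2,"ry": 0,"rz": 0,"fingers": 0.4},{"dx": 1,"dy": -17.2,"dz": -6.4,"rx": 2.6,"ry": 0,"rz": 0,"fingers": 0.4},{"dx": 3,"dy": -17.2,"dz": -6.4,"rx": 2.6,"ry": 0,"rz": 0,"fingers": 0.4},{"dx": 5,"dy": -17.2,"dz": -6.4,"rx": 2.6,"ry": 0,"rz": 0,"fingers": 0.4},{"dx": 5,"dy": -17.2,"dz": -6.4,"rx": 2.6,"ry": 0,"rz": 0,"fingers": 0.4}])

```text
clock: 35.85
position: [0.5535, -0.281, 0.0137]
tool_rot: [2.726, 1.567, 2.653]
force: [0.3, -0.4, -1.1]
grip_width: 0.0396
```

Request:
send_rows(rows=[{"dx": 0,"dy": 0,"dz": 0,"rx": 0,"ry": 0,"rz": 0,"fingers": 0.4},{"dx": 0,"dy": 0,"dz": 0,"rx": 0,"ry": 0,"rz": 0,"fingers": 0.4},{"dx": 0,"dy": 0,"dz": 0,"rx": 0,"ry": 0,"rz": 0,"fingers": 0.4},{"dx": 0,"dy": 0,"dz": 0,"rx": 0,"ry": 0,"rz": 0,"fingers": 0.4},{"dx": 0,"dy": 0,"dz": 0,"rx": 0,"ry": 0,"rz": 0,"fingers": 0.4},{"dx": 0,"dy": 0,"dz": 0,"rx": 0,"ry": 0,"rz": 0,"fingers": 0.4},{"dx": 0,"dy": 0,"dz": 0,"rx": 0,"ry": 0,"rz": 0,"fingers": 0.4},{"dx": 0,"dy": 0,"dz": 0,"rx": 0,"ry": 0,"rz": 0,"fingers": 0.4}])

```text
clock: 36.85
position: [0.5546, -0.2823, 0.0158]
tool_rot: [-3.082, 1.571, 3.128]
force: [-0.6, -0.3, -0.9]
grip_width: 0.0393
```

```bash
python3 - <<'E'
from h import *
p=grab_frame('wrist'); s=telemetry.observe(); z=s['position'][2]+.0238; print(s['position'])
top(p,'green',z+.036,(260,250,370,360))
p2=p; cv2.imwrite('pics/w32.png',p['pixels'])
top(p,'dark',.004,(260,20,370,135))
im=p['pixels'].copy()
for off,col in((0,(255,0,255)),(.002,(0,255,255))):
  P=pts('cube_green',*(s['position'][:2]+np.array([1,-.07])*off),np.radians(86.2),z)
  for q in np.array([proj(p,X) for X in P]): cv2.circle(im,tuple(int(v) for v in q.round()),1,col,-1)
cv2.imwrite('pics/z33.png',cv2.resize(im[180:350,230:400],None,fx=4,fy=4))
q=grab_frame('side'); cv2.imwrite('pics/z34.png',cv2.resize(q['pixels'][240:400,330:490],None,fx=4,fy=4,interpolation=cv2.INTER_CUBIC))
rowto([.5555,-.2825,-.0195],np.radians(86.2))
E
```

```text
[ 0.5545971  -0.28230293  0.01578544]
green [314. 291.] circ [ 555.7 -282.6] 15.0 ell [ 555.7 -282.7] [29.  29.4] rect [array([ 555.8, -282.7]), array([28.9, 29.7]), np.float64(85.7)]
dark [313.  96.] circ [ 466.2 -276.1] 25.6 ell [ 465.3 -276.1] [48.3 51.1] rect [array([ 464.2, -275.9]), array([50.9, 46.7]), np.float64(85.7)]
t 36.95 now [ 0.5546 -0.2823  0.0158] psi 85.8 gw 0.0394 F [ 0.5 -0.2 -0.7]
d [ 3.53 -0.01  0.09] r [-0.04 -0.    0.  ] q [ 0.25  0.77  0.19  1.74 -0.22  0.66  2.06]
```

View pics/w32.png

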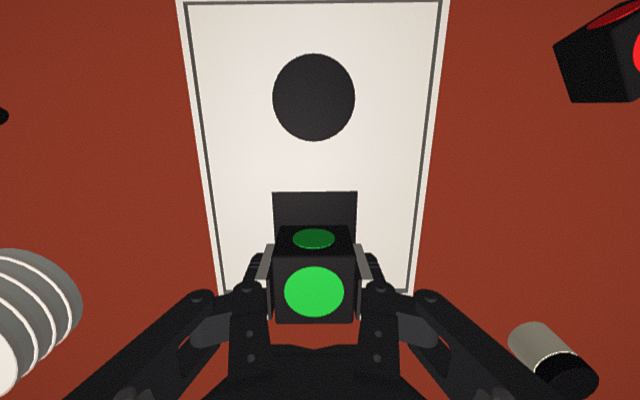

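View pics/z33.png

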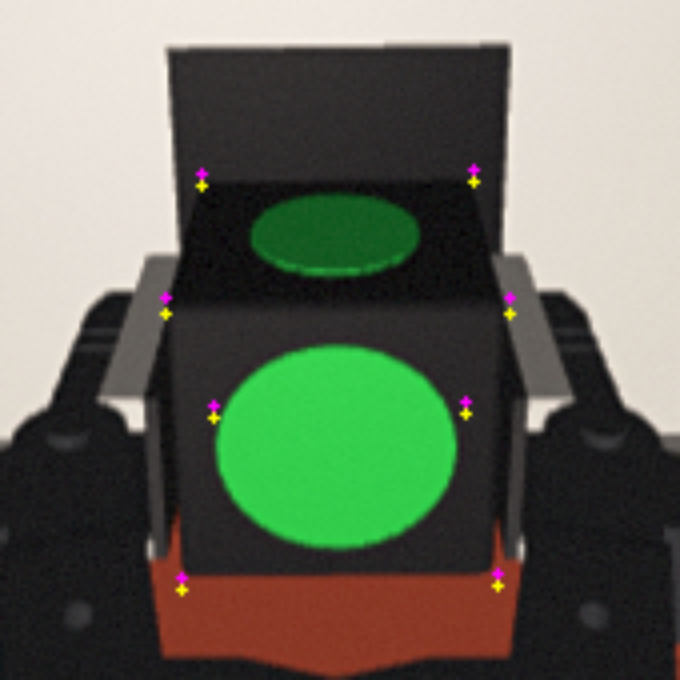

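View pics/z34.png

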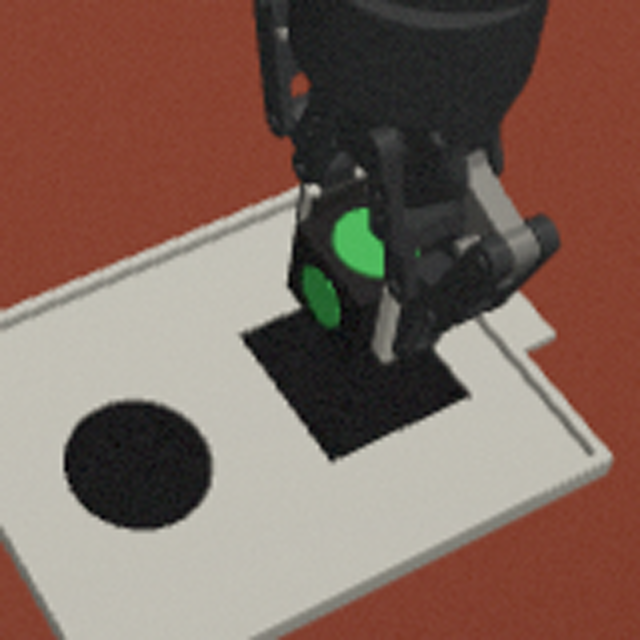

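Request:
send_rows(rows=[{"dx": 1,"dy": 0,"dz": 0.05,"rx": 0,"ry": 0,"rz": 0,"fingers": 0.4},{"dx": 2.2,"dy": 0,"dz": 0.05,"rx": 0,"ry": 0,"rz": 0,"fingers": 0.4},{"dx": 3.1,"dy": 0,"dz": 0.05,"rx": 0,"ry": 0,"rz": 0,"fingers": 0.4},{"dx": 3.5,"dy": 0,"dz": 0.05,"rx": 0,"ry": 0,"rz": 0,"fingers": 0.4},{"dx": 3.6,"dy": 0,"dz": 0.05,"rx": 0,"ry": 0,"rz": 0,"fingers": 0.4},{"dx": 3.6,"dy": 0,"dz": 0.05,"rx": 0,"ry": 0,"rz": 0,"fingers": 0.1},{"dx": 3.6,"dy": 0,"dz": 0.05,"rx": 0,"ry": 0,"rz": 0,"fingers": -0.1},{"dx": 3.6,"dy": 0,"dz": 0.05,"rx": 0,"ry": 0,"rz": 0,"fingers": -0.3}])

```text
clock: 37.95
position: [0.5552, -0.2824, -0.0202]
tool_rot: [-0.432, 1.57, -0.506]
force: [-0.0, -0.1, -0.1]
grip_width: 0.0558
```

Request:
send_rows(rows=[{"dx": 0,"dy": 0,"dz": 0,"rx": 0,"ry": 0,"rz": 0,"fingers": -0.3},{"dx": -2,"dy": 0,"dz": 0,"rx": 0,"ry": 0,"rz": 0,"fingers": -0.3},{"dx": -5,"dy": 0,"dz": 0,"rx": 0,"ry": 0,"rz": 0,"fingers": -0.3},{"dx": -9,"dy": 0,"dz": 0,"rx": 0,"ry": 0,"rz": 0,"fingers": -0.6},{"dx": -12,"dy": 5,"dz": -2,"rx": 0,"ry": 0,"rz": 0,"fingers": -1},{"dx": -12,"dy": 10.5,"dz": -4,"rx": 0,"ry": 0,"rz": 0,"fingers": -1},{"dx": -12,"dy": 16,"dz": -6,"rx": 0,"ry": 0,"rz": 0,"fingers": -1},{"dx": -12,"dy": 21.5,"dz": -9,"rx": 0,"ry": 0,"rz": 0,"fingers": -1}])

```text
clock: 38.95
position: [0.4812, -0.0597, 0.1011]
tool_rot: [0.25, 1.569, 0.176]
force: [1.2, 0.6, -0.3]
grip_width: 0.0855
```

```bash
python3 - <<'E'
from h import *
p=grab_frame('side');cv2.imwrite('pics/s35.png',cv2.resize(p['pixels'][200:400,290:490],None,fx=3,fy=3,interpolation=cv2.INTER_CUBIC))
look(p,['cube_green'],.004)
p=grab_frame('wrist');p=grab_frame('wrist');cv2.imwrite('pics/w36.png',p['pixels'])
look(p,['objective_blue'])
rowto([.4421,.0944,.05],np.radians(86.2))
E
```

```text
cube_green none
objective_blue 0.91 [481. 147.] [0.4426 0.0948] area 1939.0 1952
t 39.2 now [ 0.4819 -0.0617  0.1009] psi 85.8 gw 0.0856 F [ 0.4 -0.7  0.3]
d [ 5.08 15.27 -5.12] r [-0.04  0.01  0.  ] q [-0.18  0.47  0.24  2.06 -0.18  0.63  1.68]
```

View pics/s35.png

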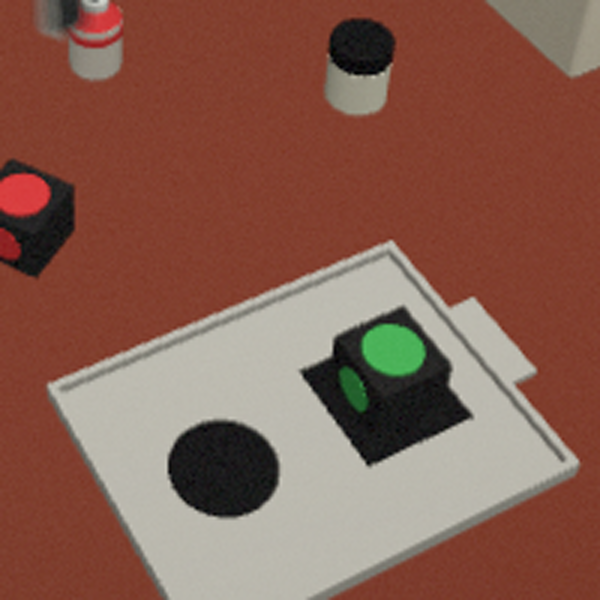

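View pics/w36.png

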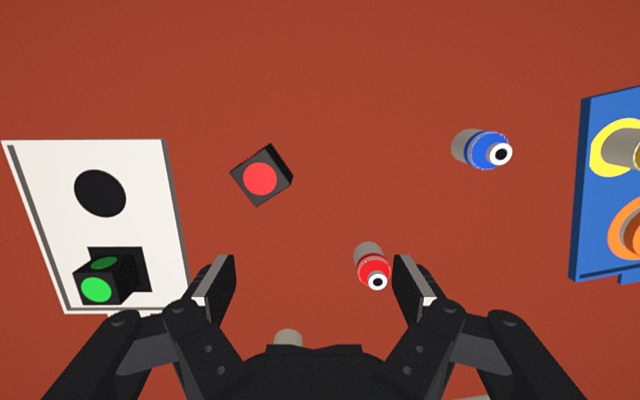

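Request:
send_rows(rows=[{"dx": 0,"dy": 4.5,"dz": -1.5,"rx": 0,"ry": 0,"rz": 0,"fingers": -1},{"dx": 0,"dy": 9.5,"dz": -3.2,"rx": 0,"ry": 0,"rz": 0,"fingers": -1},{"dx": 1,"dy": 14,"dz": -4.6,"rx": 0,"ry": 0,"rz": 0,"fingers": -1},{"dx": 3,"dy": 15.3,"dz": -5.1,"rx": 0,"ry": 0,"rz": 0,"fingers": -1},{"dx": 5,"dy": 15.3,"dz": -5.1,"rx": 0,"ry": 0,"rz": 0,"fingers": -1},{"dx": 5,"dy": 15.3,"dz": -5.1,"rx": 0,"ry": 0,"rz": 0,"fingers": -1},{"dx": 5,"dy": 15.3,"dz": -5.1,"rx": 0,"ry": 0,"rz": 0,"fingers": -1},{"dx": 5,"dy": 15.3,"dz": -5.1,"rx": 0,"ry": 0,"rz": 0,"fingers": -1}])

```text
clock: 40.2
position: [0.4423, 0.0945, 0.0505]
tool_rot: [0.354, 1.57, 0.279]
force: [0.3, 0.4, 0.3]
grip_width: 0.0856
```

```bash
python3 - <<'E'
from h import *
p=grab_frame('wrist');p=grab_frame('wrist');cv2.imwrite('pics/w37.png',p['pixels'])
look(p,['objective_blue'])
rowto([.4423,.0946,-.022],np.radians(86.2))
E
```

```text
objective_blue 0.72 [313. 221.] [0.4426 0.0942] area 1936.0 1943
t 40.35 now [0.442  0.0948 0.0502] psi 85.8 gw 0.0857 F [ 0.4 -0.6  0.7]
d [ 7.22 -0.02  0.03] r [-0.04  0.   -0.  ] q [-0.5   0.52  0.2   2.17 -0.22  0.46  1.37]
```

View pics/w37.png

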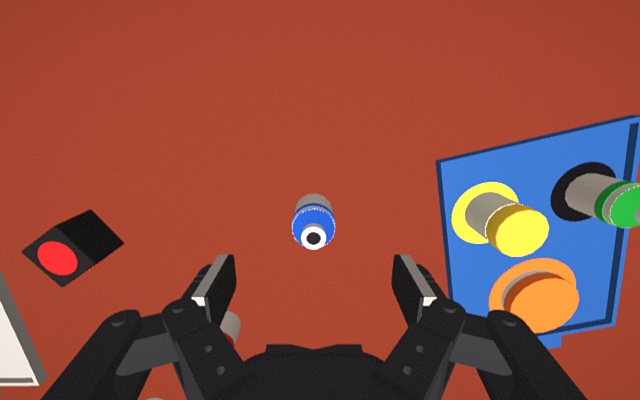

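Request:
send_rows(rows=[{"dx": 2,"dy": 0,"dz": 0,"rx": 0,"ry": 0,"rz": 0,"fingers": -1},{"dx": 4.5,"dy": 0,"dz": 0,"rx": 0,"ry": 0,"rz": 0,"fingers": -1},{"dx": 6.4,"dy": 0,"dz": 0,"rx": 0,"ry": 0,"rz": 0,"fingers": -1},{"dx": 7.2,"dy": 0,"dz": 0,"rx": 0,"ry": 0,"rz": 0,"fingers": -1},{"dx": 7.2,"dy": 0,"dz": 0,"rx": 0,"ry": 0,"rz": 0,"fingers": -0.6},{"dx": 7.2,"dy": 0,"dz": 0,"rx": 0,"ry": 0,"rz": 0,"fingers": -0.3},{"dx": 7.2,"dy": 0,"dz": 0,"rx": 0,"ry": 0,"rz": 0,"fingers": -0.1},{"dx": 7.2,"dy": 0,"dz": 0,"rx": 0,"ry": 0,"rz": 0,"fingers": 0}])

```text
clock: 41.35
position: [0.4419, 0.095, -0.0218]
tool_rot: [0.402, 1.57, 0.328]
force: [-0.2, 0.5, -0.1]
grip_width: 0.0425
```

```bash
python3 - <<'E'
from h import *
draw('wrist',(140,180,500,400),2,'pics/z38.png',(-.01,-.02,-.03,-.04),.021)
rowto([.4423,.0946,-.022],np.radians(86.2))
E
```

```text
t 41.4 now [ 0.4418  0.095  -0.0219] psi 85.8 gw 0.0424 F [ 0.3  0.1 -0.6]
d [ 0.01 -0.04  0.05] r [-0.04  0.   -0.  ] q [-0.44  0.67  0.12  2.19 -0.26  0.29  1.41]
```

View pics/z38.png

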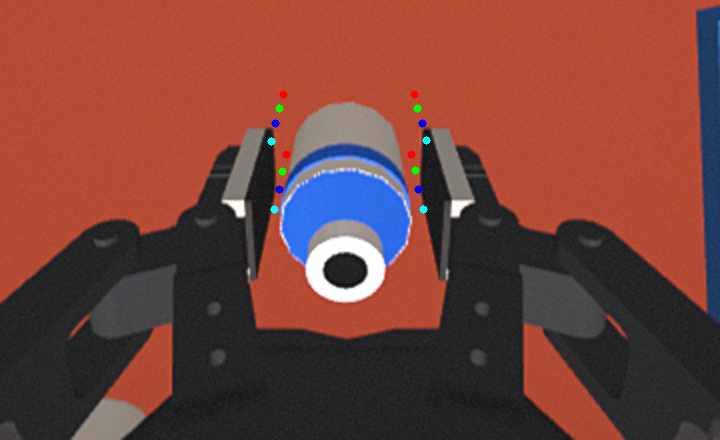

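Request:
send_rows(rows=[{"dx": 0,"dy": 0,"dz": 0.05,"rx": 0,"ry": 0,"rz": 0,"fingers": 0.2},{"dx": 0,"dy": 0,"dz": 0.05,"rx": 0,"ry": 0,"rz": 0,"fingers": 0.5},{"dx": 0,"dy": 0,"dz": 0.05,"rx": 0,"ry": 0,"rz": 0,"fingers": 0.6},{"dx": 0,"dy": 0,"dz": 0.05,"rx": 0,"ry": 0,"rz": 0,"fingers": 0.6},{"dx": -1,"dy": 0,"dz": 0.05,"rx": 0,"ry": 0,"rz": 0,"fingers": 0.6},{"dx": -3,"dy": 0,"dz": 0.05,"rx": 0,"ry": 0,"rz": 0,"fingers": 0.6},{"dx": -6,"dy": 0,"dz": 0.05,"rx": 0,"ry": 0,"rz": 0,"fingers": 0.6},{"dx": -10,"dy": 0,"dz": 0.05,"rx": 0,"ry": 0,"rz": 0,"fingers": 0.6}], squeeze=45)

```text
clock: 42.4
position: [0.4416, 0.0947, 0.0788]
tool_rot: [-2.729, 1.57, -2.803]
force: [0.1, -0.0, -1.3]
grip_width: 0.0302
```

```bash
python3 - <<'E'
from h import *
rowto([.4661,-.2764,.08],np.radians(86.2))
E
```

```text
t 42.4 now [0.4416 0.0947 0.0788] psi 85.8 gw 0.0302 F [ 0.1 -0.  -1.3]
d [ -0.11 -36.82   5.18] r [-0.04 -0.01  0.  ] q [-0.52  0.47  0.23  2.16 -0.2   0.54  1.36]
```

Request:
send_rows(rows=[{"dx": 0,"dy": -3,"dz": 0.4,"rx": 0,"ry": 0,"rz": 0,"fingers": 0.6},{"dx": 0,"dy": -8.5,"dz": 1.2,"rx": 0,"ry": 0,"rz": 0,"fingers": 0.6},{"dx": 0,"dy": -14,"dz": 2,"rx": 0,"ry": 0,"rz": 0,"fingers": 0.6},{"dx": 0,"dy": -19.5,"dz": 2.8,"rx": 0,"ry": 0,"rz": 0,"fingers": 0.6},{"dx": 0,"dy": -25,"dz": 3.6,"rx": 0,"ry": 0,"rz": 0,"fingers": 0.6},{"dx": 0,"dy": -30.5,"dz": 4.4,"rx": 0,"ry": 0,"rz": 0,"fingers": 0.6},{"dx": 0,"dy": -35,"dz": 5,"rx": 0,"ry": 0,"rz": 0,"fingers": 0.6},{"dx": 2,"dy": -36.8,"dz": 5.2,"rx": 0,"ry": 0,"rz": 0,"fingers": 0.6}])

```text
clock: 43.4
position: [0.4671, -0.2794, 0.059]
tool_rot: [-0.644, 1.568, -0.721]
force: [0.1, 1.0, -1.8]
grip_width: 0.0304
```

Request:
send_rows(rows=[{"dx": 2,"dy": 0,"dz": 0,"rx": 0,"ry": 0,"rz": 0,"fingers": 0.6},{"dx": 4,"dy": 0,"dz": 0,"rx": 0,"ry": 0,"rz": 0,"fingers": 0.6},{"dx": 4,"dy": 0,"dz": 0,"rx": 0,"ry": 0,"rz": 0,"fingers": 0.6},{"dx": 4,"dy": 0,"dz": 0,"rx": 0,"ry": 0,"rz": 0,"fingers": 0.6},{"dx": 4,"dy": 0,"dz": 0,"rx": 0,"ry": 0,"rz": 0,"fingers": 0.6},{"dx": 4,"dy": 0,"dz": 0,"rx": 0,"ry": 0,"rz": 0,"fingers": 0.6},{"dx": 4,"dy": 0,"dz": 0,"rx": 0,"ry": 0,"rz": 0,"fingers": 0.6},{"dx": 4,"dy": 0,"dz": 0,"rx": 0,"ry": 0,"rz": 0,"fingers": 0.6}])

```text
clock: 44.4
position: [0.4669, -0.2759, 0.0179]
tool_rot: [-0.526, 1.571, -0.6]
force: [-0.6, -0.1, -1.1]
grip_width: 0.0303
```

```bash
python3 - <<'E'
from h import *
p=grab_frame('wrist'); s=telemetry.observe(); z=s['position'][2]+.022; print(s['position'])
look(p,['objective_blue'],z); cv2.imwrite('pics/w39.png',p['pixels'])
hs=cv2.cvtColor(p['pixels'],cv2.COLOR_BGR2HSV)
m=((hs[...,1]<40)&(hs[...,2]>170)).astype(np.uint8); k=np.zeros_like(m); k[280:340,285:340]=m[280:340,285:340]
c,_=cv2.findContours(k,0,1); c=max(c,key=len); t=np.array([onz(p,u,z+.053)[:2] for u in c.reshape(-1,2)],np.float32)*1000; print(cv2.fitEllipse(t))
rowto([.4661,-.2764,-.018],np.radians(86.2))
E
```

```text
[ 0.46690551 -0.27595768  0.01786104]
objective_blue 0.6 [313. 279.] [ 0.4676 -0.2764] area 4973.0 5092
((467.5220031738281, -276.3045654296875), (16.664459228515625, 16.93645668029785), 111.75335693359375)
t 44.5 now [ 0.4669 -0.2759  0.0178] psi 85.8 gw 0.03 F [-0.5  0.7 -1.3]
d [ 3.58 -0.05 -0.07] r [-0.04 -0.    0.  ] q [ 0.31  0.67  0.17  1.95 -0.21  0.53  2.11]
```

View pics/w39.png

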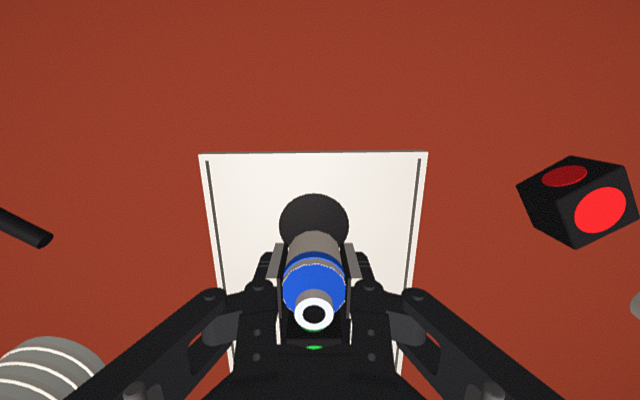

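Request:
send_rows(rows=[{"dx": 1,"dy": 0,"dz": -0.1,"rx": 0,"ry": 0,"rz": 0,"fingers": 0.6},{"dx": 2.2,"dy": 0,"dz": -0.1,"rx": 0,"ry": 0,"rz": 0,"fingers": 0.6},{"dx": 3.1,"dy": 0,"dz": -0.1,"rx": 0,"ry": 0,"rz": 0,"fingers": 0.6},{"dx": 3.5,"dy": 0,"dz": -0.1,"rx": 0,"ry": 0,"rz": 0,"fingers": 0.6},{"dx": 3.6,"dy": 0,"dz": -0.1,"rx": 0,"ry": 0,"rz": 0,"fingers": 0.6},{"dx": 3.6,"dy": 0,"dz": -0.1,"rx": 0,"ry": 0,"rz": 0,"fingers": 0.3},{"dx": 3.6,"dy": 0,"dz": -0.1,"rx": 0,"ry": 0,"rz": 0,"fingers": 0.1},{"dx": 3.6,"dy": 0,"dz": -0.1,"rx": 0,"ry": 0,"rz": 0,"fingers": -0.1}])

```text
clock: 45.5
position: [0.466, -0.276, -0.0182]
tool_rot: [-0.611, 1.571, -0.684]
force: [0.2, -0.9, -0.3]
grip_width: 0.0468
```

Request:
send_rows(rows=[{"dx": 0,"dy": 0,"dz": 0,"rx": 0,"ry": 0,"rz": 0,"fingers": -0.1},{"dx": -2,"dy": 0,"dz": 0,"rx": 0,"ry": 0,"rz": 0,"fingers": -0.1},{"dx": -5,"dy": 0,"dz": 0,"rx": 0,"ry": 0,"rz": 0,"fingers": -0.1},{"dx": -9,"dy": 0,"dz": 0,"rx": 0,"ry": 0,"rz": 0,"fingers": -0.5},{"dx": -13,"dy": 2,"dz": 0,"rx": 0,"ry": 0,"rz": 0,"fingers": -1},{"dx": -17,"dy": 7,"dz": 0,"rx": 0,"ry": 0,"rz": 0,"fingers": -1},{"dx": -19,"dy": 12,"dz": 1,"rx": 0,"ry": 0,"rz": 0,"fingers": -1},{"dx": -21,"dy": 17,"dz": 2,"rx": 0,"ry": 0,"rz": 0,"fingers": -1}])

```text
clock: 46.5
position: [0.4987, -0.1062, 0.1929]
tool_rot: [0.082, 1.57, 0.008]
force: [0.3, -0.4, -0.2]
grip_width: 0.0853
```

Request:
send_rows(rows=[{"dx": -1,"dy": 4,"dz": 0,"rx": 0,"ry": 0,"rz": 0,"fingers": -1},{"dx": -3,"dy": 8,"dz": 0,"rx": 0,"ry": 0,"rz": 0,"fingers": -1},{"dx": -4,"dy": 11,"dz": 0,"rx": 0,"ry": 0,"rz": 0,"fingers": -1},{"dx": -4,"dy": 11,"dz": 0,"rx": 0,"ry": 0,"rz": 0,"fingers": -1},{"dx": -4,"dy": 11,"dz": 0,"rx": 0,"ry": 0,"rz": 0,"fingers": -1},{"dx": -4,"dy": 11,"dz": 0,"rx": 0,"ry": 0,"rz": 0,"fingers": -1},{"dx": -4,"dy": 11,"dz": 0,"rx": 0,"ry": 0,"rz": 0,"fingers": -1},{"dx": -4,"dy": 11,"dz": 0,"rx": 0,"ry": 0,"rz": 0,"fingers": -1}])

```text
clock: 47.5
position: [0.5064, 0.0015, 0.2317]
tool_rot: [-2.554, 1.57, -2.629]
force: [0.2, -0.7, 0.0]
grip_width: 0.0853
```

```bash
python3 - <<'E'
from h import *
rowto([.4661,-.2764,-.018])
for n in('wrist','side','scene'):
    p=grab_frame(n);cv2.imwrite(f'pics/{n}40.png',p['pixels']); print(n)
    look(p,['dish','jar_yellow','objective_green','cube_green','objective_blue'],.004); look(p,['objective_red','jar_black','cube_red'])
E
```

```text
t 47.5 now [0.5064 0.0015 0.2317] psi 85.7 gw 0.0853 F [ 0.2 -0.7  0. ]
d [ 24.97 -28.01  -1.95] r [-0. -0.  0.] q [-0.29  0.3   0.22  1.88 -0.08  0.97  1.46]
wrist
dish 0.87 [516. 177.] [0.5427 0.294 ] area 1553.0 1577
jar_yellow 0.83 [494. 116.] [0.4528 0.2396] area 1202.0 1251
objective_green 0.92 [556. 102.] [0.441  0.3189] area 1194.0 1206
cube_green 0.72 [556. 102.] [0.4412 0.322 ] area 1166.0 1790
objective_blue 0.86 [108. 155.] [ 0.4654 -0.2772] area 862.0 950
objective_red 0.87 [313. 202.] [ 0.5561 -0.0032] area 516.0 532
jar_black 0.68 [256. 276.] [ 0.6731 -0.104 ] area 702.0 728
cube_red 0.92 [233. 136.] [ 0.4524 -0.1044] area 1105.0 1165
side
dish 0.75 [247. 138.] [0.5433 0.2936] area 464.0 492
jar_yellow 0.87 [216. 158.] [0.4545 0.2411] area 466.0 482
objective_green 0.91 [197. 141.] [0.4415 0.3173] area 397.0 381
cube_green 0.97 [420. 324.] [ 0.5563 -0.2836] area 1244.0 1289
objective_blue 0.76 [365. 346.] [ 0.467  -0.2764] area 771.0 765
objective_red 0.74 [321. 211.] [ 0.5574 -0.0038] area 473.0 490
jar_black 0.74 [409. 221.] [ 0.6748 -0.1052] area 608.0 638
cube_red none
scene
dish 0.55 [371. 149.] [0.5437 0.298 ] area 325.0 320
jar_yellow 0.65 [333. 145.] [0.456  0.2401] area 233.0 268
objective_green 0.75 [343. 130.] [0.4414 0.3222] area 198.0 208
cube_green 0.93 [232. 302.] [ 0.5577 -0.2817] area 735.0 776
objective_blue 0.95 [199. 277.] [ 0.4665 -0.274 ] area 407.0 418
objective_red none
jar_black 0.73 [333. 145.] [0.4527 0.2462] area 284.0 264
cube_red 0.86 [251. 224.] [ 0.4558 -0.1032] area 488.0 540
```

View pics/wrist40.png

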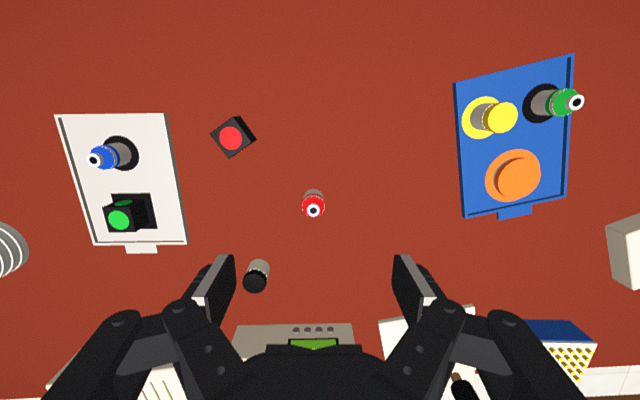

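View pics/side40.png

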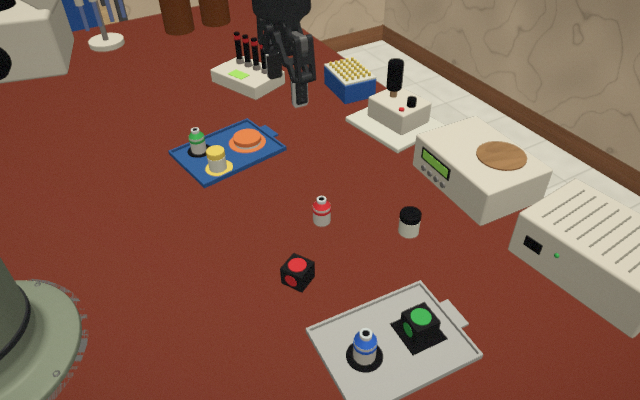

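View pics/scene40.png

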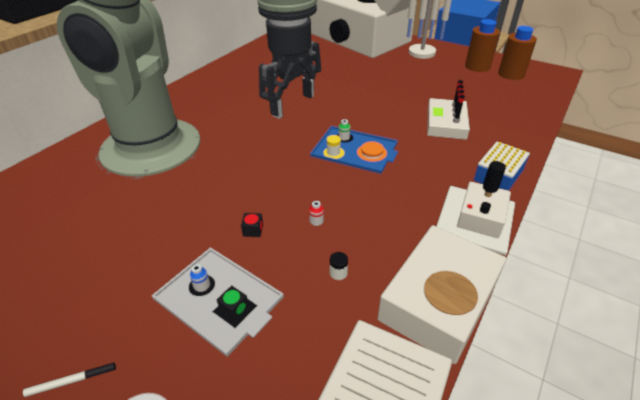

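```bash
python3 -c "
from workcell import job
print(job.job_done())"
```

```text
the job is handed in; nothing more can be done
None
```

Both kits are made up in the order you gave and the job is handed in. The clock read 47.5 s of the 102 s allowed after the last move, before the final photos.

**Placing:** In the last pictures everything stands upright on its spot. The wrist and side cameras, plus the overhead one for the green cube, which the wrist view missed, put each item within about 2.5 mm of its spot centre. The overhead view disagreed slightly, reading the dish and the green-banded objective up to 4 mm off. It had read 2–4 mm high in that direction from the start, so I trusted the other two. The yellow-capped jar may sit 1–2 mm towards the robot from centre.

**Remaining stock:** The red-banded objective, black-capped jar and red-window cube still measure where they were, to within about 2 mm. In the final checks the side view missed the red cube, and the overhead view missed the red objective and mistook the yellow jar for the black one. The other views and the pictures themselves cover all three.

**Fingertip position:** The fingertips showed about 35–40 mm farther back along the tool than stated, so I set grasp heights from the images. The contact force readings between moves stayed below about 6 N.

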